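# Rewind the cup-label roll until it runs free, then lock it

## Robot

A 7-joint arm with a two-finger parallel gripper is mounted at the origin on a cart in front of the work surface, level with it; the furniture and walls round the work are solid. World frame = base frame: x ahead of the robot, y to its left, z up, the work surface at z = 0. Lengths are in m, angles in degrees, forces in N, time in s.
With the tool pointing down it reaches from about 0.425 to 0.875 m from the base axis. Payload 4.7 kg.
Tool frame: the origin (TCP) lies at the very end of the fingers, on their centre line; the grasp point (between the pads) lies env.tcp_to_grasp behind it (env.tcp_to_grasp is the distance from the TCP to the grasp point, in m); z points along the fingers, x is the direction in which the jaws open and shut, and the axes are right-handed (so a half turn about z gives the same grasp; the last joint's range is limited). The gripper opens to 87 mm and grips with 3 to 60 N. Pads are 19 mm wide; open, the fingers measure 117 mm over their backs; the gripper's body (75 mm by 190 mm) begins 51 mm behind the grasp point.
Start: joints at [-72.072, 18.392, -4.016, 83.108, 1.295, 78.541, -3.26], TCP at [0.191, 0.621, 0.223] pointing down, gripper open.
Joint ranges: [-163.93, 163.93], [-17.29, 119.83], [-79.2, 71.16], [3.27, 140.29], [-89.18, 269.18], [5.43, 117.66], [-154.24, 154.24]. Speed limits (degrees/s): [147.25, 147.25, 180, 180, 180, 180, 180].

## Interface

Orientations are given as [roll, pitch, yaw] about the fixed x, y, z axes, in that order (R = Rz(yaw) Ry(pitch) Rx(roll)).
In Python, from cell import env gives the robot as it stands. The module is installed in compiled form; this text tells all that it offers.
- The arm moves only by the tool send_rows, never from a script. Its argument "steps" is a list of rows, each a list of 3 entries, a list of its own where there are three numbers: the shift along the tool's x, y, z in m, then the turn, a rotation vector about the tool's x, y, z in rad, then the finger opening in m, from 0 to 0.087. A call has exactly 5 rows; each row is the pose to reach, as a shift and turn from the pose commanded when the call began, along the tool's axes at that moment; what a row does not reach only later rows make up. A row lasts 1/12 s, in which the tool goes at most 41.7 mm and 7.16 degrees, less where a joint would pass 70% of its speed; a pose out of reach is approached as far as the arm can. A call with a gripper value outside its range is refused whole. The fingers move at their own pace and stop on an object; "grip_force" is the grip in N (left out, the last holds). Time passes only in rows, so rows that repeat a pose let the fingers close, or fill a call up. It gives the time, the measured TCP pose, the force and the opening at its end, in the units of the state.
- env.get_obs(): the state, without advancing time (a new reading comes with each control period).
- env.read_camera(name): name is "scene" or "top" or "wrist"; returns a dict with "pixels" (480x640x3 uint8, red, green, blue), "fx", "fy", "cx", "cy" (pixels), "position" and "rotation" of the camera in the world. Camera axes: x right, y up, looking along -z (the intrinsics and any distortion apply to the point x, -y, -z); pixel columns grow to the right and rows downward; lengths in m; the calibration is good to about 2 mm. The wrist camera is an equidistant fisheye: a pixel r from the principal point sees the ray r / f radians off the axis. A picture is of the moment at which its call begins. There is no depth.
- env.sign_off(): hands the job in, once; it reports no verdict.
The state is a dict: "time_s": time; "qpos": joint angles; "joint_velocities": joint speeds; "effort": joint torques, N m; "tool_pos": TCP position; "tool_rot": TCP orientation; "force": force on the tool from outside, world axes, zero at the start; "wrist_torque": the same for the moment, N m; "grip_width": finger opening in m.
Only numpy, scipy, OpenCV 4.12 (cv2) and the standard library are available. Lean on these libraries where they do the work, as an engineer would, in place of code of your own. Each camera call takes 0.05 s, during which the arm holds its last target.

## Task

The creamer tin stands in the way of the crank on the label rewinder: lift it out and stand it upright in the middle of the saucer. Then take the crank by its knob and wind it clockwise, as seen looking at the sloped face, until the resistance suddenly drops away and the metal flag behind the crank falls over; stop within half a turn of that. Then push the lock lever fully over, away from you, and leave the other things on the counter where they stand.

Things in the scene. Friction and masses are not known exactly. Their poses are not given: they have to be found in the camera images.
- rewinder: fixed grey case 150 x 150 x 30 mm leaning 38 deg, its aluminium face turned up and towards the robot, on a black foot. Origin: at counter height, below the point (75 mm up) where the crank axis leaves the face. Body x: level, from low front edge to high back edge; y left; z up. In this frame the crank axis points out of the face along (-0.616, 0, 0.788), up the slope is (0.788, 0, 0.616)
- crank_hub (a point): point on the crank axis 42 mm out of the face, the centre of the circle in which the middle of the knob's gripping length travels (radius 55 mm, in the plane parallel to the face)
- knob_grip (a point): middle of the gripping length of the black crank knob, a cylinder 24 mm across and 38 mm long that sticks out of the end of the steel crank arm along the crank axis; the point is 22 mm above the arm, 16 mm below the knob's outer end. The knob spins freely on the arm, so a hand need not turn with the crank
- crank (a joint): turn of the crank in rad, growing clockwise as seen looking at the face; at 0 and every full turn the arm points straight down the slope. Starts with the arm pointing up or sideways. Drag of roughly 5 to 10 N at the knob; somewhere between 1.5 and 2.5 turns from the start it falls within a quarter turn to under 1 N. Do not wind backwards
- tail_flag (a joint): steel flag (strip with a 30 mm disc, 87 mm tall) standing on the high edge of the case, behind the crank: reads about 0.35 rad (0.2 to 0.5), standing roughly upright, while there is drag; about 1.5 rad, fallen over to the left (body +y), once the roll runs free. Driven from inside; do not touch it
- lock_lever (a joint): lock lever beside the case on its right, pivoting about the body y axis at body (0, -130, 32) mm: 0 rad leaning 0.5 rad towards the robot as at the start, 1.0 rad fully over, leaning 0.5 rad away (body +x); it takes about 1 N at the tip and stays where it is left
- lock_lever_tip (a point): centre of the 26 mm ball at the tip of the lock lever, 85 mm from its pivot; free all round above its 50 mm wide, 35 mm high block
- tin_center (a point): middle (47 mm up) of the creamer tin: a round tin with a blue lid, 56 mm across and 94 mm tall, 0.2 to 0.3 kg, standing upright close in front of the rewinder's low edge, in the sweep of the crank
- saucer: white saucer 135 mm across, 15 mm high at the rim, its flat inner floor 6 mm above the counter and about 100 mm across; origin under its centre. It is empty; it stands to the left or to the right of the rewinder
- dish: bystander: white round dish with upright wall, 118 mm across, 34 mm high, origin under its centre; on the other side from the saucer
- beaker: bystander: grey tumbler 64 mm across, 148 mm tall, origin under its centre, left of the rewinder
- cube_bowl: bystander: small glass bowl with sugar cubes, 77 mm across, 54 mm high, origin under its centre, right of the lock lever
Mind the look-alikes: they are no part of the job. Of the things like the part that bears tin_center, leave any that is red or turquoise; of the rest the smaller one is meant.

How it is judged:
By the outcome, as a careful person would: the job done as asked, in the order asked, and still so for the second after the job is handed in, with the robot touching nothing.
It also fails if it takes over 72 s, if anything falls off the work surface, if the arm or the gripper's body presses on something with over 40 N, if the wrist force passes 120 N, or if a joint passes its speed limit or range.

## Working session

There is one attempt and no reset: what is moved stays moved. The work goes in short steps, Python scripts to look and compute and a tool call to move; the robot and the scene stay as the last step left them, time stands still between calls to the robot, and variables do not carry over. Pictures are saved under pics/ and viewed, and the job is handed in when it is done.

Besides the shell and the picture viewer there is one more tool, called by a JSON object that holds its "name" and its "arguments". send_rows: Moves the arm, as the interface text tells. Its arguments: {"type":"object","properties":{"steps":{"type":"array"},"grip_force":{"type":"number"}},"required":["steps"]}

```bash
mkdir -p pics; ls; python3 - <<'E'
from cell import env
import cv2
print(env.get_obs(), env.tcp_to_grasp)
for n in ["scene","top","wrist"]:
    c=env.read_camera(n); cv2.imwrite(f"pics/{n}0.png",c["pixels"][:,:,::-1])
    print(n,{k:v for k,v in c.items() if k!="pixels"})
E
```

```text
pics
{'time_s': 0.0, 'qpos': array([-72.07198774,  18.43958002,  -4.01430094,  83.17405523,
         1.29494495,  78.53977154,  -3.26105058]), 'joint_velocities': array([-0.04180707, -0.04862948,  0.01125021,  0.04820983, -0.01215336,
       -0.06244419,  0.06965379]), 'effort': array([-2.23014190e-04, -4.91287494e+01, -4.03892007e-01, -3.12529421e+01,
       -6.38487772e-02,  4.39742999e-02,  1.68816932e-04]), 'tool_pos': array([0.19124616, 0.6206624 , 0.22146285]), 'tool_rot': array([1.79994009e+02, 1.08174641e-01, 7.28794837e+01]), 'force': array([ 0.74066212, -0.81210969, -0.35885155]), 'wrist_torque': array([ 0.06615026, -0.00278341, -0.05327864]), 'grip_width': 0.086941759903491} 0.0187
scene {'fx': 459.41514559067735, 'fy': 459.41514559067735, 'cx': 321.4975670306037, 'cy': 247.09774093823242, 'position': array([-0.02429005, -0.71149188,  0.83264073]), 'rotation': array([ 51.95577267,   0.48587032, -40.2558922 ])}
top {'fx': 474.41895164942736, 'fy': 474.41895164942736, 'cx': 325.81219703767977, 'cy': 242.1213979155327, 'position': array([ 0.32799816, -0.00840811,  1.28323208]), 'rotation': array([ 1.15000953e+01, -6.08349389e-02, -8.87342664e+01])}
wrist {'fx': 371.64829954431775, 'fy': 371.64829954431775, 'cx': 323.8373224948153, 'cy': 232.89120816642708, 'position': array([0.11552498, 0.64351284, 0.38384907]), 'rotation': array([-16.65803644,   0.1160181 ,  72.93246652])}
```

View pics/scene0.png

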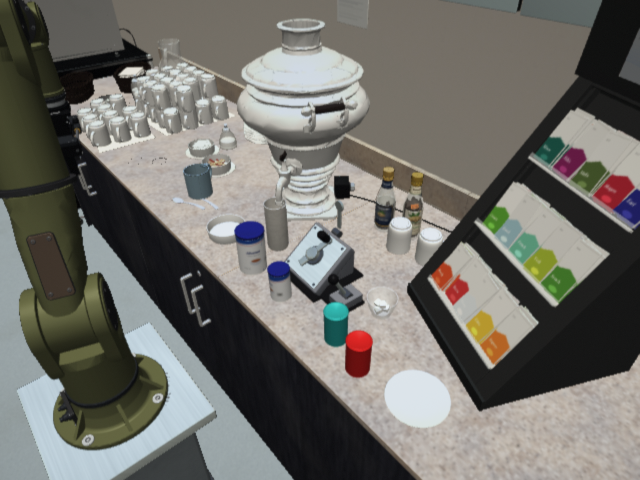

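View pics/top0.png

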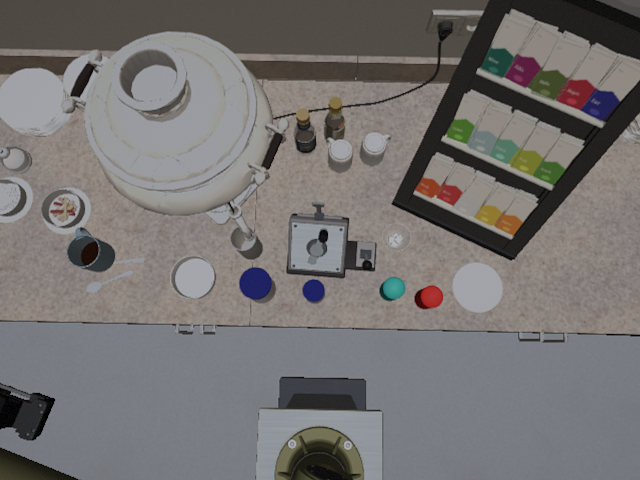

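View pics/wrist0.png

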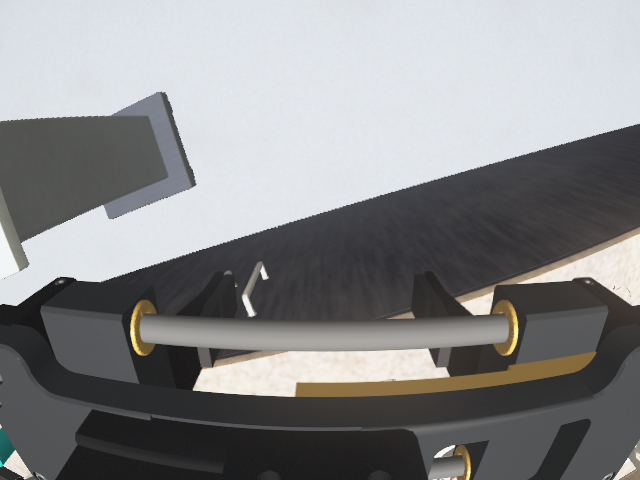

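Candidates for the tin (scene / top pixels): small blue-lid tin (280,281 / 314,291), large blue-lid tin (250,247 / 256,284), turquoise (336,324 / 393,288), red (358,353 / 431,296). I choose the smaller blue one; checking close crops now.

```bash
python3 - <<'E'
import cv2
s=cv2.imread("pics/scene0.png"); t=cv2.imread("pics/top0.png")
cv2.imwrite("pics/sc.png",cv2.resize(s[190:340,220:420],None,fx=4,fy=4,interpolation=cv2.INTER_CUBIC))
cv2.imwrite("pics/tc.png",cv2.resize(t[190:320,230:430],None,fx=4,fy=4,interpolation=cv2.INTER_CUBIC))
E
```

```text
(no output)
```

View pics/sc.png

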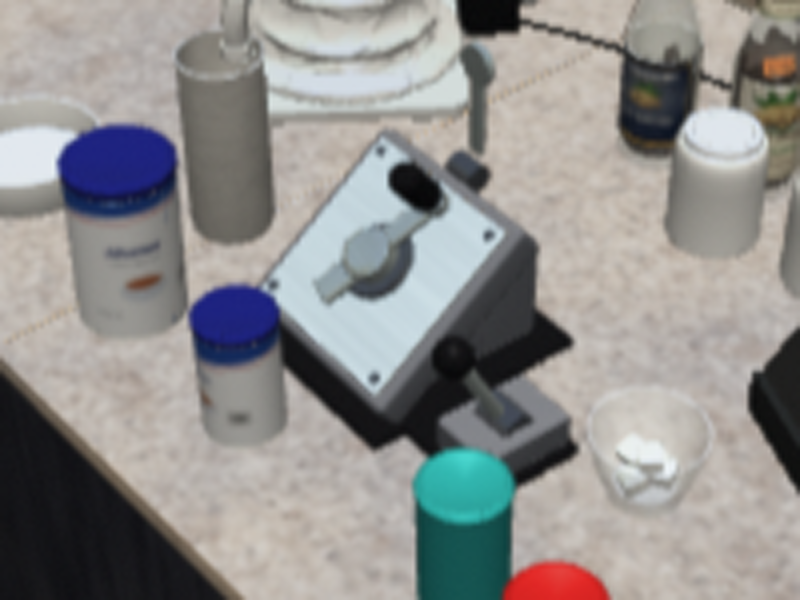

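View pics/tc.png

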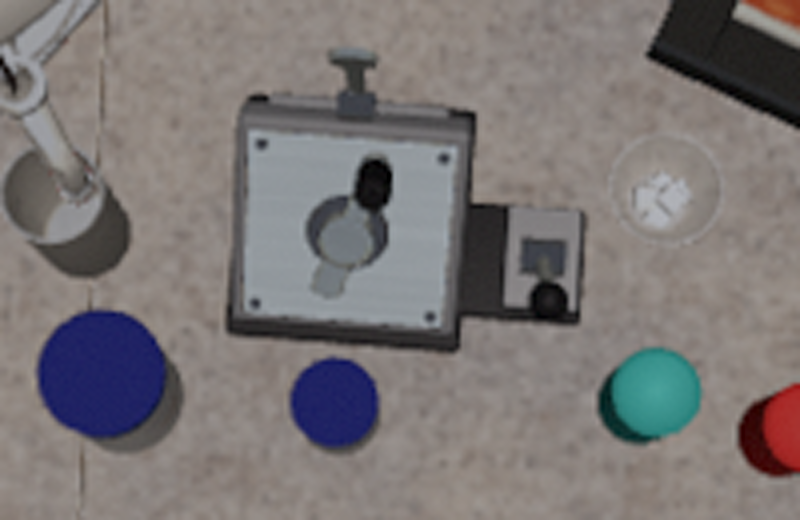

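```bash
cat > h.py <<'E'
import numpy as np, cv2
from scipy.spatial.transform import Rotation as R
from scipy.optimize import least_squares
C={"scene":dict(f=459.415,cx=321.4976,cy=247.0977,p=np.array([-0.02429005,-0.71149188,0.83264073]),r=R.from_euler('xyz',[51.95577267,0.48587032,-40.2558922],degrees=True)),
"top":dict(f=474.419,cx=325.8122,cy=242.1214,p=np.array([0.32799816,-0.00840811,1.28323208]),r=R.from_euler('xyz',[11.5000953,-0.0608349,-88.7342664],degrees=True))}
def proj(n,P):
    c=C[n]; q=c['r'].inv().apply(np.asarray(P)-c['p']); q=np.atleast_2d(q)
    return np.c_[c['cx']+c['f']*q[:,0]/-q[:,2], c['cy']-c['f']*q[:,1]/-q[:,2]]
def onplane(n,u,v,z):
    c=C[n]; d=c['r'].apply([(u-c['cx'])/c['f'],-(v-c['cy'])/c['f'],-1]); return c['p']+d*(z-c['p'][2])/d[2]
def tri(us,ut):
    return least_squares(lambda P:np.r_[proj('scene',P)[0]-us,proj('top',P)[0]-ut],[.6,0,.05])
def S(a,b): return np.array([a/4+220-.4,b/4+190-.4])
def T(a,b): return np.array([a/4+230-.4,b/4+190-.4])
AX=np.array([-.6157,0,.788]); UP=np.array([.788,0,.6157]); YY=np.array([0,1.,0])
def body(x,y,yaw,P): return R.from_euler('z',yaw).apply(P)+[x,y,0]
E
python3 - <<'E'
from h import *
for n,a,b in [("tinlid",S(235,315),T(335,402)),("ball",S(454,357),T(548,300)),("knobend",S(403,176),T(373,198)),("saucer",[417,398],[478,287])]:
    r=tri(a,b); print(n,r.x.round(4),r.fun.round(1))
print(onplane('scene',417,398,.015),onplane('top',478,287,.015))
print('tin',onplane('scene',*S(235,315),.094),onplane('top',*T(335,402),.094))
F=np.array([0,0,.075])
sc=[S(381,151),S(489,235),S(374,378),S(272,285)];tp=[T(262,144),T(444,159),T(430,317),T(255,303)]
sg=[(1,1),(1,-1),(-1,-1),(-1,1)]
def pts(v):
    x,y,yaw,s,th,off=v
    L=[F+UP*(s*a+off)+YY*s*b for a,b in sg]
    L.append(np.array([0,-.13,.032])+.085*np.array([-np.sin(.5),0,np.cos(.5)]))
    # crank: 0 = down slope, clockwise looking at face: from down ->left(+y)->up
    L.append(F+.058*AX+.055*(-UP*np.cos(th)+YY*np.sin(th)))
    return body(x,y,yaw,np.array(L))
def f(v):
    P=pts(v)
    return np.r_[(proj('scene',P)-(sc+[S(454,357),S(403,176)])).ravel(),(proj('top',P)-(tp+[T(548,300),T(373,198)])).ravel()]
r=least_squares(f,[.6,0,0,.06,3.3,0],loss='soft_l1'); print(r.x.round(4)); print(f(r.x).reshape(-1,2).round(1))
E
```

```text
tinlid [0.4481 0.0238 0.0883] [-0.4  0.1  0.2 -0.4]
ball [ 0.5131 -0.1085  0.1052] [-0.3  0.1  0.2 -0.3]
knobend [0.567  0.0022 0.15  ] [-0.5  0.1  0.3 -0.4]
saucer [ 0.4727 -0.4149  0.0123] [ 0. -0. -0.  0.]
[ 0.47102331 -0.41583506  0.015     ] [ 0.472491   -0.41412989  0.015     ]
tin [0.44547651 0.01768505 0.094     ] [0.44653596 0.02419119 0.094     ]
[ 5.6080e-01  1.9300e-02 -5.7600e-02  5.8100e-02  3.4661e+00 -1.4000e-03]
[[-0.3  0.3]
 [-0.3  0.4]
 [-0.1  0.3]
 [ 0.1  0.4]
 [-0.6 -0.4]
 [-0.9 -0.4]
 [-0.1 -0.4]
 [ 0.  -0.6]
 [ 0.1 -0.4]
 [ 0.2 -0.3]
 [ 0.1 -0.2]
 [ 0.5  0.1]]
```

```bash
python3 - <<'E'
from h import *
for n,a,b in [("bigtin",S(118,160),T(102,374)),("turq",S(464,487),T(656,393)),("red",[358.5,340],[431,296]),("beaker",S(222,48),T(55,195)),("cubebowl",S(650,425),T(666,188)),("flagtop",S(478,62),T(353,60)),("dish",[224,228],[193,278])]:
    r=tri(a,b); print(n,r.x.round(4),r.fun.round(1))
x,y,w=.5608,.0193,-.0576
print("hub",body(x,y,w,np.array([0,0,.075])+.042*AX))
print("foot front",body(x,y,w,np.array([-.059,0,0])), proj('top',body(x,y,w,np.array([[-.059,.075,.029],[-.059,-.075,.029]]))))
# radius tin: lid left/right in top
for z in (.094,.12): print(onplane('top',*T(291,402),z),onplane('top',*T(379,402),z))
print(onplane('top',*T(38,374),.125),onplane('top',*T(166,374),.125))
E
```

```text
bigtin [0.4587 0.1659 0.1243] [-0.6  0.1  0.3 -0.5]
turq [ 0.4585 -0.1786  0.0877] [-0.5  0.1  0.3 -0.5]
red [ 0.4397 -0.2721  0.0887] [-0.3  0.1  0.2 -0.3]
beaker [0.5649 0.1954 0.1525] [-1.   0.2  0.5 -0.8]
cubebowl [ 0.5979 -0.1907  0.0561] [-0.5  0.1  0.3 -0.5]
flagtop [0.6407 0.0155 0.1968] [-0.6  0.2  0.3 -0.5]
dish [0.4782 0.3488 0.0217] [ 0.4 -0.1 -0.1  0.3]
hub [0.53498349 0.02078868 0.108096  ]
foot front [0.50189785 0.02269652 0.        ] [[287.05061576 269.55400304]
 [343.16066877 274.01059378]]
[0.44592403 0.05175366 0.094     ] [ 0.44714791 -0.00337263  0.094     ]
[0.44334584 0.05043835 0.12      ] [ 0.44454296 -0.00348272  0.12      ]
[0.45653943 0.20551525 0.125     ] [0.45827909 0.12721185 0.125     ]
```

```bash
cat > plan.py <<'E'
import sys,json
from h import *
from cell import env
# args: list of "x,y,z,roll,pitch,yaw" world TCP targets -> tool-frame shift/turn from now
o=env.get_obs(); p=o['tool_pos']; r=R.from_euler('xyz',o['tool_rot'],degrees=True)
print("t",o['time_s'].__round__(2),"pos",p.round(4),"rot",o['tool_rot'].round(2),"F",o['force'].round(1),"w",round(o['grip_width'],4)); print("q",o['qpos'].round(1))
for a in sys.argv[1:]:
    v=[float(k) for k in a.split(',')]
    d=r.inv().apply(np.array(v[:3])-p); w=(r.inv()*R.from_euler('xyz',v[3:],degrees=True)).as_rotvec()
    print(a,'->',d.round(4).tolist(),w.round(3).tolist())
E
python3 plan.py .40,.35,.22,180,0,90 .447,.022,.2,180,0,90
```

```text
t 0.15 pos [0.1913 0.6208 0.2217] rot [1.7999e+02 9.0000e-02 7.2880e+01] F [-0.5 -0.7 -0.1] w 0.0873
q [-72.1  18.4  -4.   83.2   1.3  78.5  -3.3]
.40,.35,.22,180,0,90 -> [-0.1973, 0.2792, 0.002] [-0.0, 0.001, -0.299]
.447,.022,.2,180,0,90 -> [-0.4969, 0.4207, 0.0225] [-0.0, 0.001, -0.299]
```

{"name": "send_rows", "arguments": {"steps": [[[-0.197,0.279,0.002],[0,0.001,-0.299],0.087],[[-0.197,0.279,0.002],[0,0.001,-0.299],0.087],[[-0.197,0.279,0.002],[0,0.001,-0.299],0.087],[[-0.197,0.279,0.002],[0,0.001,-0.299],0.087],[[-0.197,0.279,0.002],[0,0.001,-0.299],0.087]]}}

```text
time_s: 0.57
tool_pos: [0.3193, 0.4546, 0.221]
tool_rot: [180.0, -0.0, 90.0]
force: [1.0, 0.2, -0.3]
grip_width: 0.0869
```

```bash
python3 plan.py .40,.35,.22,180,0,90 .447,.022,.2,180,0,90
```

```text
t 0.57 pos [0.3193 0.4546 0.221 ] rot [ 1.800e+02 -4.000e-02  9.003e+01] F [ 1.   0.2 -0.3] w 0.0869
q [-57.7   7.    0.   97.   -0.   76.   32.4]
.40,.35,.22,180,0,90 -> [-0.1046, 0.0806, 0.001] [0.0, -0.001, 0.001]
.447,.022,.2,180,0,90 -> [-0.4326, 0.1274, 0.0207] [0.0, -0.001, 0.001]
```

{"name": "send_rows", "arguments": {"steps": [[[-0.105,0.08,0],[0,0,0],0.087],[[-0.105,0.08,0],[0,0,0],0.087],[[-0.105,0.08,0],[0,0,0],0.087],[[-0.433,0.127,0.02],[0,0,0],0.087],[[-0.433,0.127,0.02],[0,0,0],0.087]]}}

```text
time_s: 0.98
tool_pos: [0.4079, 0.2727, 0.2159]
tool_rot: [180.0, -0.0, 89.9]
force: [0.6, -0.8, 0.6]
grip_width: 0.0868
```

```bash
python3 plan.py  .447,.022,.2,180,0,90
```

```text
t 0.98 pos [0.4079 0.2727 0.2159] rot [ 1.7999e+02 -5.0000e-02  8.9940e+01] F [ 0.6 -0.8  0.6] w 0.0868
q [-4.60e+01 -1.10e+00  9.10e+00  1.06e+02  1.00e-01  7.50e+01  5.30e+01]
.447,.022,.2,180,0,90 -> [-0.2506, 0.0394, 0.0157] [0.0, -0.001, -0.001]
```

{"name": "send_rows", "arguments": {"steps": [[[-0.25,0.039,0.016],[0,0,0],0.087],[[-0.25,0.039,0.016],[0,0,0],0.087],[[-0.25,0.039,0.016],[0,0,0],0.087],[[-0.25,0.039,0.016],[0,0,0],0.087],[[-0.25,0.039,0.016],[0,0,0],0.087]]}}

```text
time_s: 1.4
tool_pos: [0.4387, 0.0674, 0.2027]
tool_rot: [180.0, -0.1, 90.0]
force: [0.7, -0.1, 0.5]
grip_width: 0.0871
```

{"name": "send_rows", "arguments": {"steps": [[[-0.04,0.006,0],[0,0,0],0.087],[[-0.04,0.006,0],[0,0,0],0.087],[[-0.04,0.006,0],[0,0,0],0.087],[[-0.04,0.006,0],[0,0,0],0.087],[[-0.04,0.006,0],[0,0,0],0.087]]}}

```text
time_s: 1.82
tool_pos: [0.4448, 0.0308, 0.2028]
tool_rot: [-180.0, -0.1, 90.1]
force: [-1.0, 1.0, 0.2]
grip_width: 0.0871
```

```bash
python3 plan.py  .447,.022,.056,180,0,90; python3 -c "
from cell import env;import cv2
c=env.read_camera('wrist');cv2.imwrite('pics/w1.png',c['pixels'][:,:,::-1]);print(c['position'],c['rotation'])
c=env.read_camera('top');cv2.imwrite('pics/t1.png',cv2.resize(c['pixels'][170:330,210:450,::-1],None,fx=3,fy=3))"
```

```text
t 1.82 pos [0.4448 0.0308 0.2028] rot [-1.800e+02 -7.000e-02  9.014e+01] F [-1.   1.   0.2] w 0.0871
q [-33.4  -7.5  24.2 112.8   3.1  74.   79.9]
.447,.022,.056,180,0,90 -> [-0.009, 0.0022, 0.1467] [-0.0, -0.001, 0.002]
[0.36552145 0.02978172 0.36503275] [-1.66421616e+01 -6.05050513e-02  9.01949124e+01]
```

View pics/w1.png

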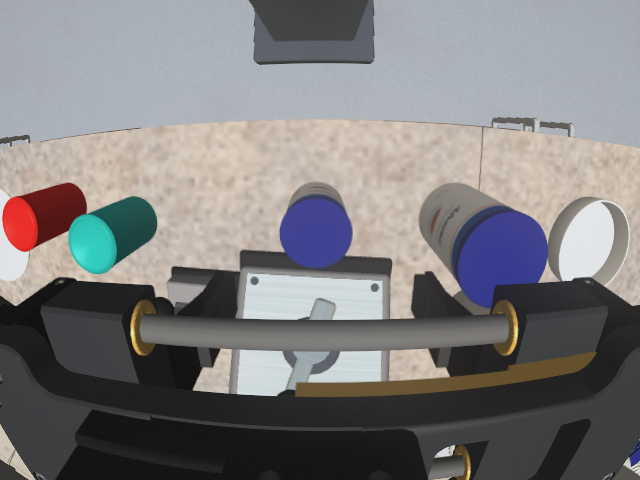

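```bash
cat >> h.py <<'E'
def wristplane(c,u,v,z):
    d=np.array([u-c['cx'],v-c['cy']]); r=np.hypot(*d); th=r/c['fx']
    ray=np.array([np.sin(th)*d[0]/r,-np.sin(th)*d[1]/r,-np.cos(th)])
    d=R.from_euler('xyz',c['rotation'],degrees=True).apply(ray); p=np.asarray(c['position']); return p+d*(z-p[2])/d[2]
E
python3 - <<'E'
from h import *
c=dict(fx=371.648,cx=323.837,cy=232.891,position=[0.36552145,0.02978172,0.36503275],rotation=[-16.6421616,-.0605,90.195])
print(wristplane(c,316,231,.094), wristplane(c,280,231,.094), wristplane(c,352,231,.094),wristplane(c,316,195,.094), wristplane(c,316,267,.094))
E
python3 plan.py .447,.022,.15,180,0,90 .447,.022,.056,180,0,90
```

```text
[0.44505385 0.02438164 0.094     ] [ 0.44513219 -0.00312856  0.094     ] [0.44496642 0.0517853  0.094     ] [0.41723991 0.02443488 0.094     ] [0.47450047 0.02428677 0.094     ]
t 1.92 pos [0.4448 0.0309 0.2027] rot [-1.800e+02 -5.000e-02  9.017e+01] F [-0.9  0.3  0.3] w 0.0867
q [-33.4  -7.5  24.2 112.8   3.1  74.   79.9]
.447,.022,.15,180,0,90 -> [-0.0089, 0.0021, 0.0527] [-0.0, -0.001, 0.003]
.447,.022,.056,180,0,90 -> [-0.009, 0.0022, 0.1467] [-0.0, -0.001, 0.003]
```

View pics/t1.png

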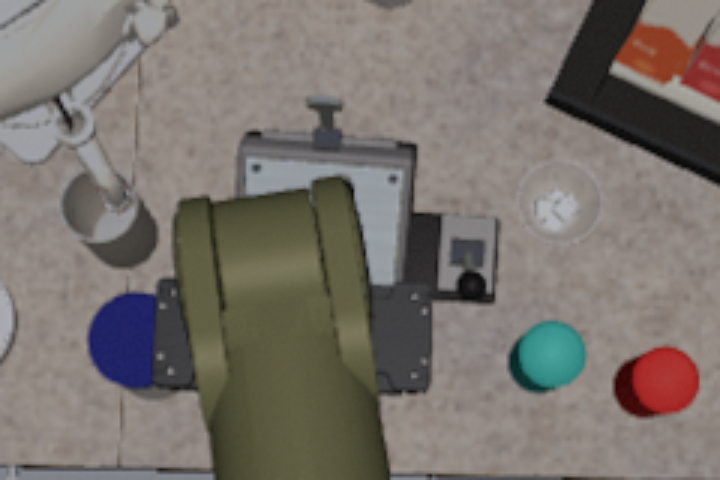

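{"name": "send_rows", "arguments": {"steps": [[[-0.0075,0.0012,0.03],[0,0,-0.003],0.087],[[-0.0075,0.0012,0.06],[0,0,-0.003],0.087],[[-0.0075,0.0012,0.095],[0,0,-0.003],0.087],[[-0.0075,0.0012,0.13],[0,0,-0.003],0.087],[[-0.0075,0.0012,0.146],[0,0,-0.003],0.087]]}}

```text
time_s: 2.33
tool_pos: [0.4433, 0.0227, 0.053]
tool_rot: [-179.7, 0.0, 90.3]
force: [-1.6, -0.5, -0.4]
grip_width: 0.0871
```

{"name": "send_rows", "arguments": {"steps": [[[0,0,0],[0,0,0],0.087],[[0,0,0],[0,0,0],0.03],[[0,0,0],[0,0,0],0.03],[[0,0,0],[0,0,0],0.03],[[0,0,0],[0,0,0],0.03]], "grip_force": 20}}

```text
time_s: 2.75
tool_pos: [0.4476, 0.0225, 0.0584]
tool_rot: [179.8, -0.1, 90.2]
force: [-0.3, -0.6, 0.5]
grip_width: 0.068
```

```bash
python3 plan.py  .447,.022,.056,180,0,90; python3 -c "
from cell import env;import cv2
c=env.read_camera('scene');cv2.imwrite('pics/s2.png',cv2.resize(c['pixels'][150:350,200:400,::-1],None,fx=3,fy=3))"
```

```text
t 2.75 pos [0.4476 0.0225 0.0584] rot [ 1.7982e+02 -1.2000e-01  9.0210e+01] F [-0.3 -0.6  0.5] w 0.068
q [-32.3   2.2  26.7 122.4  -1.3  55.4  85.4]
.447,.022,.056,180,0,90 -> [-0.0005, -0.0006, 0.0024] [0.003, -0.002, 0.004]
```

View pics/s2.png

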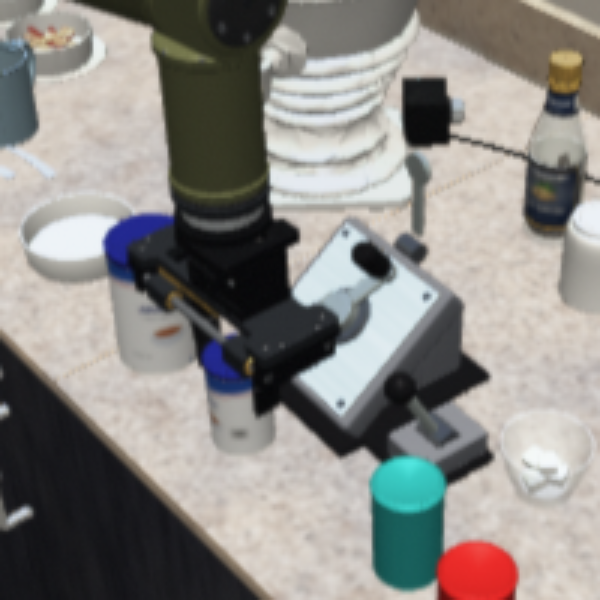

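The gripper straddles the small tin (scene crop 240,395), the fingers still closing; the big tin is clear.

{"name": "send_rows", "arguments": {"steps": [[[0,0,0],[0,0,0],0.03],[[0,0,0],[0,0,0],0.03],[[0,0,0],[0,0,0],0.03],[[0,0,0],[0,0,0],0.03],[[0,0,0],[0,0,0],0.03]]}}

```text
time_s: 3.22
tool_pos: [0.4471, 0.0226, 0.0576]
tool_rot: [179.9, -0.1, 90.2]
force: [-0.5, 1.4, 5.1]
grip_width: 0.0551
```

{"name": "send_rows", "arguments": {"steps": [[[0,0,0],[0,0,0],0.03],[[0,0,-0.01],[0,0,0],0.03],[[0,0,-0.03],[0,0,0],0.03],[[0,0,-0.06],[0,0,0],0.03],[[0,0,-0.09],[0,0,0],0.03]]}}

```text
time_s: 3.63
tool_pos: [0.4444, 0.021, 0.1468]
tool_rot: [-179.8, 0.0, 90.1]
force: [0.5, 1.0, -2.0]
grip_width: 0.0545
```

{"name": "send_rows", "arguments": {"steps": [[[0,0,-0.03],[0,0,0],0.03],[[0,0,-0.06],[0,0,0],0.03],[[0,0,-0.07],[0,0,0],0.03],[[0,0,-0.07],[0,0,0],0.03],[[0,0,-0.07],[0,0,0],0.03]]}}

```text
time_s: 4.05
tool_pos: [0.4456, 0.0216, 0.2158]
tool_rot: [-179.9, -0.0, 90.2]
force: [-0.8, -0.2, -2.3]
grip_width: 0.0547
```

```bash
python3 plan.py  .472,-.20,.22,180,0,80 .472,-.415,.22,180,0,60;  python3 -c "
from cell import env;import cv2
c=env.read_camera('scene');cv2.imwrite('pics/s3.png',cv2.resize(c['pixels'][100:350,200:450,::-1],None,fx=2.4,fy=2.4))"
```

```text
t 4.05 pos [0.4456 0.0216 0.2158] rot [-1.7994e+02 -4.0000e-02  9.0170e+01] F [-0.8 -0.2 -2.3] w 0.0547
q [-33.3  -8.   25.  111.7   3.4  75.7  80.8]
.472,-.20,.22,180,0,80 -> [-0.2217, 0.0258, -0.0043] [-0.001, -0.001, 0.178]
.472,-.415,.22,180,0,60 -> [-0.4367, 0.0251, -0.0045] [-0.001, -0.0, 0.527]
```

View pics/s3.png

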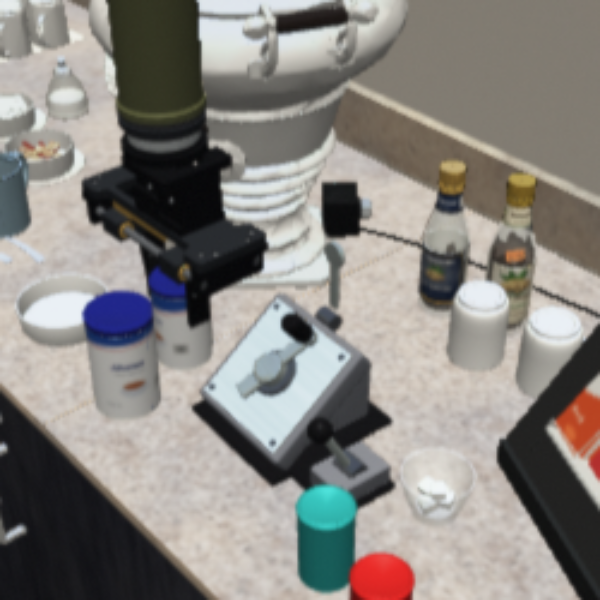

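Tin (crop 178,315) is held and lifted. Carry to the saucer.

{"name": "send_rows", "arguments": {"steps": [[[-0.02,0.001,0],[0,0,0.02],0.03],[[-0.055,0.004,0],[0,0,0.06],0.03],[[-0.092,0.007,0],[0,0,0.1],0.03],[[-0.13,0.01,0],[0,0,0.15],0.03],[[-0.168,0.014,0],[0,0,0.2],0.03]]}}

```text
time_s: 4.52
tool_pos: [0.4589, -0.148, 0.2146]
tool_rot: [-179.8, -0.0, 78.6]
force: [0.7, -0.3, -2.9]
grip_width: 0.0545
```

```bash
python3 plan.py  .472,-.415,.22,180,0,60
```

```text
t 4.52 pos [ 0.4589 -0.148   0.2146] rot [-1.7979e+02 -1.0000e-02  7.8580e+01] F [ 0.7 -0.3 -2.9] w 0.0545
q [-24.   -3.5  37.7 107.8   2.2  75.2  91.6]
.472,-.415,.22,180,0,60 -> [-0.2591, 0.0656, -0.0057] [-0.004, 0.0, 0.324]
```

{"name": "send_rows", "arguments": {"steps": [[[-0.038,0.009,0],[0,0,0.05],0.03],[[-0.075,0.019,-0.002],[0,0,0.1],0.03],[[-0.112,0.028,-0.003],[0,0,0.15],0.03],[[-0.15,0.038,-0.004],[0,0,0.2],0.03],[[-0.185,0.047,-0.005],[0,0,0.25],0.03]]}}

```text
time_s: 4.93
tool_pos: [0.4689, -0.339, 0.2195]
tool_rot: [-179.8, 0.0, 64.2]
force: [1.0, -0.6, -1.9]
grip_width: 0.0544
```

```bash
python3 plan.py  .472,-.415,.22,180,0,60
```

```text
t 4.93 pos [ 0.4689 -0.339   0.2195] rot [-1.7981e+02  2.0000e-02  6.4190e+01] F [ 1.  -0.6 -1.9] w 0.0544
q [ -9.6  12.9  49.8  95.3 -10.   76.7 106. ]
.472,-.415,.22,180,0,60 -> [-0.0671, 0.0359, -0.0006] [-0.003, 0.0, 0.073]
```

{"name": "send_rows", "arguments": {"steps": [[[-0.03,0.016,0],[0,0,0.035],0.03],[[-0.055,0.029,0],[0,0,0.06],0.03],[[-0.067,0.036,0],[0,0,0.073],0.03],[[-0.067,0.036,0],[0,0,0.073],0.03],[[-0.067,0.036,0],[0,0,0.073],0.03]]}}

```text
time_s: 5.35
tool_pos: [0.4723, -0.4131, 0.2191]
tool_rot: [-179.7, 0.0, 60.1]
force: [-1.2, 0.4, -1.8]
grip_width: 0.0543
```

```bash
python3 plan.py  .472,-.415,.066,180,0,60;  python3 - <<'E'
from cell import env;import cv2
from h import *
c=env.read_camera('wrist');cv2.imwrite('pics/w4.png',c['pixels'][:,:,::-1]);print({k:v for k,v in c.items() if k!='pixels'})
c=env.read_camera('top');cv2.imwrite('pics/t4.png',cv2.resize(c['pixels'][200:340,400:600,::-1],None,fx=4,fy=4))
E
```

```text
t 5.35 pos [ 0.4723 -0.4131  0.2191] rot [-1.7972e+02  1.0000e-02  6.0060e+01] F [-1.2  0.4 -1.8] w 0.0543
q [ -0.7  21.1  50.7  88.2 -16.4  78.9 111.5]
.472,-.415,.066,180,0,60 -> [-0.0018, 0.0015, 0.153] [-0.005, 0.0, 0.001]
{'fx': 371.64829954431775, 'fy': 371.64829954431775, 'cx': 323.8373224948153, 'cy': 232.89120816642708, 'position': array([ 0.40424043, -0.37474706,  0.38170435]), 'rotation': array([-1.63746380e+01,  2.96792678e-02,  6.01155547e+01])}
```

View pics/w4.png

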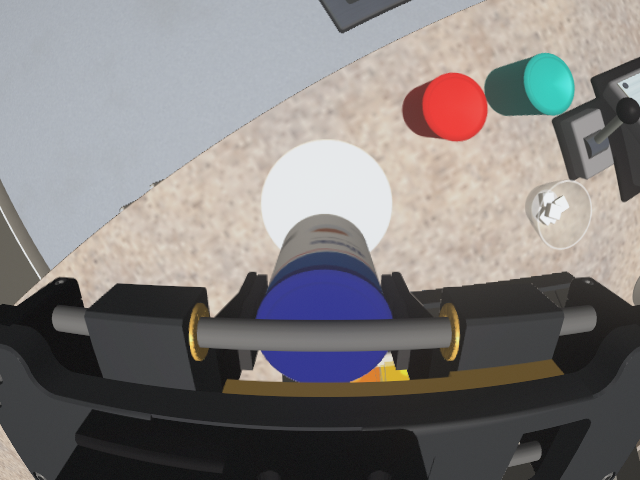

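View pics/t4.png

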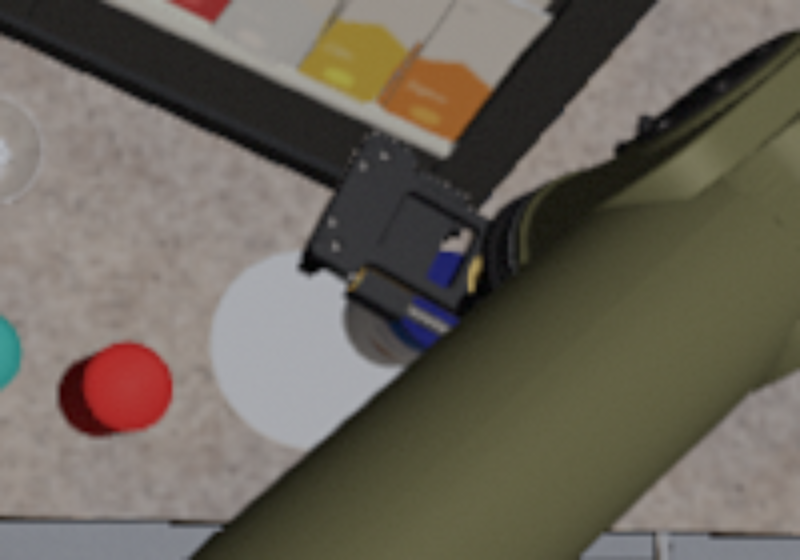

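```bash
python3 - <<'E'
from h import *
c=dict(fx=371.648,cx=323.837,cy=232.891,position=[ 0.40424043, -0.37474706,  0.38170435],rotation=[-16.374638,.0297,60.1155])
P=[wristplane(c,*q,.015) for q in [(261,203),(392,203),(327,139.5),(280,157),(373,157)]]
A=np.array(P)[:,:2]; print(A)
s=least_squares(lambda v:np.hypot(*(A-v[:2]).T)-v[2],[.47,-.41,.067]); print(s.x)
E
```

```text
[[ 0.43830069 -0.46820106]
 [ 0.50463451 -0.35263556]
 [ 0.41665763 -0.37853806]
 [ 0.40827295 -0.42721622]
 [ 0.45397869 -0.34749244]]
[ 0.47380783 -0.4117833   0.0668167 ]
```

{"name": "send_rows", "arguments": {"steps": [[[0,0,0.03],[-0.004,0,0],0.03],[[0,0,0.065],[-0.004,0,0],0.03],[[0,0,0.1],[-0.004,0,0],0.03],[[0,0,0.13],[-0.004,0,0],0.03],[[0,0,0.145],[-0.004,0,0],0.03]]}}

```text
time_s: 5.87
tool_pos: [0.4732, -0.4083, 0.0722]
tool_rot: [-179.9, -0.2, 60.4]
force: [-0.9, 1.0, -2.0]
grip_width: 0.0545
```

{"name": "send_rows", "arguments": {"steps": [[[0,0,0.002],[0,0,0],0.03],[[0,0,0.004],[0,0,0],0.03],[[0,0,0.006],[0,0,0],0.03],[[0,0,0.008],[0,0,0],0.03],[[0,0,0.008],[0,0,0],0.03]]}}

```text
time_s: 6.28
tool_pos: [0.4751, -0.4131, 0.0698]
tool_rot: [179.7, -0.1, 60.2]
force: [0.3, 0.4, -2.8]
grip_width: 0.0545
```

```bash
python3 plan.py  .473,-.413,.0636,180,0,60
```

```text
t 6.28 pos [ 0.4751 -0.4131  0.0698] rot [ 1.7965e+02 -6.0000e-02  6.0230e+01] F [ 0.3  0.4 -2.8] w 0.0545
q [  2.3  28.3  46.7  97.7 -22.9  63.5 116.1]
.473,-.413,.0636,180,0,60 -> [-0.001, -0.0019, 0.0062] [0.006, -0.001, 0.004]
```

{"name": "send_rows", "arguments": {"steps": [[[-0.001,-0.002,0.002],[0.006,0,0],0.03],[[-0.001,-0.002,0.004],[0.006,0,0],0.03],[[-0.001,-0.002,0.0055],[0.006,0,0],0.03],[[-0.001,-0.002,0.0055],[0.006,0,0],0.03],[[-0.001,-0.002,0.0055],[0.006,0,0],0.03]]}}

```text
time_s: 6.7
tool_pos: [0.4727, -0.4131, 0.0642]
tool_rot: [-180.0, -0.1, 60.2]
force: [-0.9, 1.1, 5.5]
grip_width: 0.0545
```

```bash
python3 plan.py  .473,-.413,.0636,180,0,60
```

```text
t 6.7 pos [ 0.4727 -0.4131  0.0642] rot [-1.7998e+02 -6.0000e-02  6.0210e+01] F [-0.9  1.1  5.5] w 0.0545
q [  2.6  28.8  46.5  97.9 -23.1  63.4 116.3]
.473,-.413,.0636,180,0,60 -> [0.0002, 0.0002, 0.0006] [-0.0, -0.001, 0.004]
```

{"name": "send_rows", "arguments": {"steps": [[[0,0,0],[0,0,0],0.087],[[0,0,0],[0,0,0],0.087],[[0,0,0],[0,0,0],0.087],[[0,0,0],[0,0,0],0.087],[[0,0,0],[0,0,0],0.087]]}}

```text
time_s: 7.12
tool_pos: [0.4719, -0.4123, 0.0627]
tool_rot: [-179.8, -0.1, 60.2]
force: [-0.4, 0.7, 1.5]
grip_width: 0.08
```

{"name": "send_rows", "arguments": {"steps": [[[0,0,0],[0,0,0],0.087],[[0,0,-0.02],[0,0,0],0.087],[[0,0,-0.05],[0,0,0],0.087],[[0,0,-0.09],[0,0,0],0.087],[[0,0,-0.13],[0,0,0],0.087]]}}

```text
time_s: 7.53
tool_pos: [0.4715, -0.4122, 0.1935]
tool_rot: [-179.7, -0.0, 60.2]
force: [0.2, 0.2, 0.9]
grip_width: 0.087
```

```bash
python3 plan.py  .44,-.2,.25,180,0,75;  python3 - <<'E'
from cell import env;import cv2
c=env.read_camera('wrist');cv2.imwrite('pics/w5.png',c['pixels'][:,:,::-1])
c=env.read_camera('scene');cv2.imwrite('pics/s5.png',c['pixels'][:,:,::-1])
E
```

```text
t 7.53 pos [ 0.4715 -0.4122  0.1935] rot [-1.7974e+02 -5.0000e-02  6.0190e+01] F [0.2 0.2 0.9] w 0.087
q [ -0.6  21.8  50.4  90.3 -17.1  76.2 112.2]
.44,-.2,.25,180,0,75 -> [0.1685, -0.133, -0.0557] [-0.004, -0.001, -0.258]
```

View pics/s5.png

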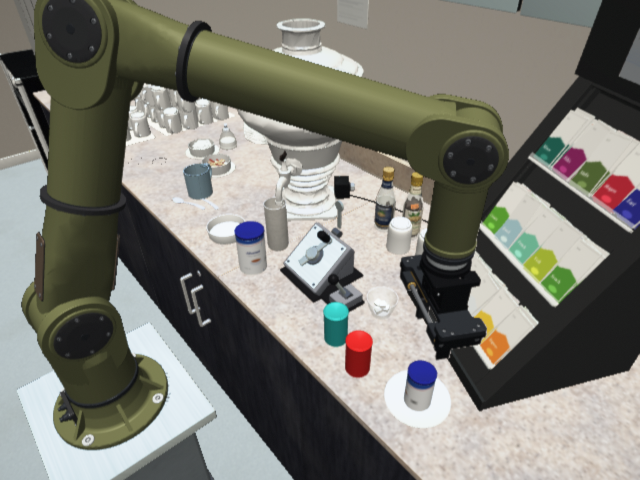

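```bash
cat > kin.py <<'E'
from h import *
import itertools
D=[([-72.072,18.392,-4.016,83.108,1.295,78.541,-3.26],[.191,.621,.223],[180,0.1,72.88]),
([-57.7,7.,0.,97.,0,76.,32.4],[.3193,.4546,.2210],[180,-.04,90.03]),
([-46,-1.1,9.1,106,.1,75,53],[.4079,.2727,.2159],[179.99,-.05,89.94]),
([-33.4,-7.5,24.2,112.8,3.1,74.,79.9],[.4448,.0309,.2027],[-180,-.05,90.17]),
([-32.3,2.2,26.7,122.4,-1.3,55.4,85.4],[.4476,.0225,.0584],[179.82,-.12,90.21]),
([-24,-3.5,37.7,107.8,2.2,75.2,91.6],[.4589,-.148,.2146],[-179.79,0,78.58]),
([-9.6,12.9,49.8,95.3,-10,76.7,106],[.4689,-.339,.2195],[-179.81,.02,64.19]),
([-.7,21.1,50.7,88.2,-16.4,78.9,111.5],[.4723,-.4131,.2191],[-179.72,0,60.06]),
([2.6,28.8,46.5,97.9,-23.1,63.4,116.3],[.4727,-.4131,.0642],[-179.98,-.06,60.21])]
def rots(q,s):
    out=[R.identity()];r=R.identity()
    for i,a in enumerate(q):
        r=r*R.from_euler('z' if i%2==0 else 'y',s[i]*a,degrees=True); out.append(r)
    return out
E
python3 - <<'E'
from kin import *
best=[]
for s in itertools.product([1,-1],repeat=7):
    # base offset yaw free: R_b*FK*R_t ; estimate by fit over rotvecs
    def f(v): 
        B=R.from_rotvec(v[:3]);Tt=R.from_rotvec(v[3:])
        return np.concatenate([((B*rots(q,s)[-1]*Tt).inv()*R.from_euler('xyz',e,degrees=True)).as_rotvec() for q,p,e in D])
    c=1e9
    for v0 in ([0,0,0,0,0,.1],[0,0,0,0,0,3.],[0,0,3.1,0,0,.1],[0,0,3.1,0,0,3.],[3.1,0,0,0,0,.1],[0,3.1,0,.1,0,0],[3.1,0,0,0,3.1,0]):
        r=least_squares(f,v0,max_nfev=30)
        if r.cost<c:c=r.cost;x=r.x
    best.append((c,s,x))
    if c<.01: print(c,s,x.round(3))
E
```

```text
Still running in the background as job /tmp/bash_jobs.1000/3e3a4fb9a23e (pid 1205). You'll get a notice when it ends.
```

```bash
kill -- -$(cat /tmp/bash_jobs.1000/3e3a4fb9a23e/pid); cat /tmp/bash_jobs.1000/3e3a4fb9a23e/stdout; export OMP_NUM_THREADS=1; timeout 300 python3 - <<'E'
from kin import *
for s in itertools.product([1,-1],repeat=4):
    s7=[s[0],1,s[1],1,s[2],1,s[3]]
    # consistent tool offset: Tt = FK^-1 * Rmeas, with base yaw=0 or pi
    for B in (0,np.pi):
        T=[(R.from_euler('z',B)*rots(q,s7)[-1]).inv()*R.from_euler('xyz',e,degrees=True) for q,p,e in D]
        m=R.concatenate(T).mean(); err=max(np.degrees((m.inv()*t).magnitude()) for t in T)
        print(s7,round(B),err.round(2),m.as_euler('xyz',degrees=True).round(1)) if err<15 else 0
E
```

```text
[-1, 1, -1, 1, -1, 1, -1] 0 0.1 [  -0.   -0. -180.]
[-1, 1, -1, 1, -1, 1, -1] 3 0.56 [0.1 0.1 0. ]
```

Signs found; now the link lengths (linear), and then a reachability check for the tilted crank poses.

```bash
export OMP_NUM_THREADS=1; cat >> kin.py <<'E'
SG=[-1,1,-1,1,-1,1,-1]
def cols(q):
    r=rots(q,SG)
    # offsets: base z, (x,z) after j3 (upper arm), (x,z) after j5?, (x,z) after 7
    ez=[0,0,1];ex=[1,0,0]
    return np.array([ez, r[3].apply(ez), r[3].apply(ex), r[5].apply(ez), r[5].apply(ex), r[7].apply(ez), r[6].apply(ex)]).T
A=np.vstack([cols(q) for q,p,e in D]); b=np.concatenate([p for q,p,e in D])
L=np.linalg.lstsq(A,b,rcond=None)[0]
def fk(q): return cols(q)@L, rots(q,SG)[-1]*R.from_euler('z',180,degrees=True)
lo=np.array([-163.93,-17.29,-79.2,3.27,-89.18,5.43,-154.24]);hi=np.array([163.93,119.83,71.16,140.29,269.18,117.66,154.24])
def ik(p,r,q0,reg=1e-3):
    f=lambda q:np.r_[(fk(q)[0]-p)*10,(fk(q)[1].inv()*r).as_rotvec()*3,(q-q0)/57*reg*10]
    s=least_squares(f,np.clip(q0,lo+.5,hi-.5),bounds=(lo,hi),max_nfev=200)
    return s.x,np.linalg.norm(fk(s.x)[0]-p),np.degrees((fk(s.x)[1].inv()*r).magnitude())
X,Y,W=.5608,.0193,-.0576
RB=R.from_euler('z',W)
def crank_pose(th,a,out=.004):
    g=body(X,Y,W,np.array([0,0,.075])+(.042+out)*AX+.055*(-UP*np.cos(th)+YY*np.sin(th)))
    r=RB*R.from_euler('y',-a,degrees=True)*R.from_euler('xyz',[180,0,90],degrees=True)
    return g+r.apply([0,0,.0187]), r
E
timeout 400 python3 - <<'E'
from kin import *
print(L.round(4), np.abs(A@L-b).max())
for a in (0,15,25,38):
  q=np.array([-33,-5,25,112,3,75,80.])
  for th in (3.466,5,6.283,7.85):
    p,r=crank_pose(th,a); q,e1,e2=ik(p,r,q); print(a,th,p.round(3),q.round(0),round(e1*1000,1),e2.round(1))
E
```

```text
[-3.1290e+00  4.2660e-01 -1.9000e-03  4.9400e-01 -4.9300e-02 -2.9981e+00
 -1.3700e-02] 0.028614641520824963
0 3.466 [0.573 0.001 0.125] [-24.  14.  26. 102.  -7.  66.  91.] 0.0 0.0
0 5 [ 0.517 -0.031  0.083] [-23.   9.  28. 113.  -5.  59.  94.] 0.0 0.0
0 6.283 [0.489 0.023 0.059] [-27.   6.  25. 118.  -3.  56.  86.] 0.0 0.0
0 7.85 [0.536 0.076 0.092] [-29.  11.  23. 109.  -5.  61.  82.] 0.0 0.0
15 3.466 [0.577 0.001 0.125] [ 2. 73.  3.  6. -2. 95. 89.] 4.7 8.8
15 5 [ 0.522 -0.031  0.084] [ 3. 75.  1.  5. -1. 92. 90.] 4.0 7.6
15 6.283 [0.494 0.023 0.059] [ 1. 77.  1.  5. -0. 90. 88.] 3.6 6.9
15 7.85 [0.54  0.076 0.093] [-1. 75.  1.  5.  0. 93. 85.] 4.2 7.9
25 3.466 [0.58  0.001 0.126] [ 2. 73.  2.  6. -1. 95. 89.] 10.0 18.8
25 5 [ 0.525 -0.031  0.085] [ 3. 75.  1.  5. -1. 92. 90.] 9.3 17.6
25 6.283 [0.497 0.023 0.06 ] [ 2. 77.  1.  5. -0. 90. 88.] 8.9 16.9
25 7.85 [0.543 0.075 0.094] [-0. 75.  1.  5.  0. 93. 87.] 9.5 17.9
38 3.466 [0.584 0.    0.129] [ 2. 73.  2.  5. -1. 95. 89.] 16.9 31.7
38 5 [ 0.529 -0.032  0.087] [ 3. 75.  1.  5. -1. 92. 90.] 16.1 30.5
38 6.283 [0.501 0.023 0.063] [ 2. 77.  1.  5. -0. 90. 89.] 15.7 29.8
38 7.85 [0.547 0.075 0.096] [ 1. 75.  1.  5.  0. 93. 87.] 16.3 30.8
```

{"name": "send_rows", "arguments": {"steps": [[[0,0,-0.035],[0,0,-0.03],0.087],[[0.036,-0.02,-0.056],[0,0,-0.08],0.087],[[0.07,-0.04,-0.056],[0,0,-0.13],0.087],[[0.105,-0.06,-0.056],[0,0,-0.18],0.087],[[0.14,-0.08,-0.056],[0,0,-0.23],0.087]]}}

```text
time_s: 8.05
tool_pos: [0.4722, -0.2501, 0.2492]
tool_rot: [-179.9, -0.1, 73.5]
force: [0.9, 0.7, 0.3]
grip_width: 0.0872
```

```bash
python3 plan.py  .50,.0,.26,180,0,86.7 .50,0,.26,165,0,86.7;python3 -c "
from kin import *
print((RB*R.from_euler('y',-15,degrees=True)*R.from_euler('xyz',[180,0,90],degrees=True)).as_euler('xyz',degrees=True))"
```

```text
t 8.05 pos [ 0.4722 -0.2501  0.2492] rot [-1.7993e+02 -9.0000e-02  7.3480e+01] F [0.9 0.7 0.3] w 0.0872
q [-19.3   3.6  46.8  98.7  -2.8  79.  101.5]
.50,.0,.26,180,0,86.7 -> [0.2477, -0.0445, -0.0104] [-0.001, -0.002, -0.231]
.50,0,.26,165,0,86.7 -> [0.2477, -0.0445, -0.0104] [-0.262, 0.028, -0.23]
[165.          0.         86.6997631]
```

{"name": "send_rows", "arguments": {"steps": [[[0.038,-0.007,-0.002],[0,0,-0.04],0.087],[[0.076,-0.014,-0.004],[-0.05,0.005,-0.08],0.087],[[0.114,-0.02,-0.006],[-0.1,0.01,-0.12],0.087],[[0.152,-0.027,-0.008],[-0.15,0.015,-0.16],0.087],[[0.19,-0.034,-0.009],[-0.2,0.02,-0.19],0.087]]}}

```text
time_s: 8.47
tool_pos: [0.4941, -0.0577, 0.259]
tool_rot: [168.4, -0.2, 84.5]
force: [1.7, -0.2, 0.1]
grip_width: 0.0869
```

```bash
python3 plan.py   .53,.0,.26,165,0,86.7 .53,0,.26,155,0,86.7
```

```text
t 8.47 pos [ 0.4941 -0.0577  0.259 ] rot [168.38  -0.22  84.46] F [ 1.7 -0.2  0.1] w 0.0869
q [-31.2 -13.6  29.7 111.2   8.4  69.2  80.7]
.53,.0,.26,165,0,86.7 -> [0.0609, 0.0296, 0.0054] [-0.059, 0.005, -0.039]
.53,0,.26,155,0,86.7 -> [0.0609, 0.0296, 0.0054] [-0.233, 0.009, -0.038]
```

{"name": "send_rows", "arguments": {"steps": [[[0.03,0.015,0],[-0.03,0,-0.02],0.087],[[0.061,0.03,0.005],[-0.059,0.005,-0.039],0.087],[[0.061,0.03,0.005],[-0.12,0.005,-0.039],0.087],[[0.061,0.03,0.005],[-0.18,0.008,-0.039],0.087],[[0.061,0.03,0.005],[-0.233,0.009,-0.039],0.087]]}}

```text
time_s: 8.88
tool_pos: [0.5303, 0.0011, 0.259]
tool_rot: [155.2, 0.0, 86.9]
force: [-15.9, 3.4, 14.8]
grip_width: 0.0873
```

```bash
python3 plan.py   .575,.0,.22,155,0,86.7; cat > addk.py <<'E'
E
sed -i 's/^SG=/D+=[([-19.3,3.6,46.8,98.7,-2.8,79.,101.5],[.4722,-.2501,.2492],[-179.93,-.09,73.48]),([-31.2,-13.6,29.7,111.2,8.4,69.2,80.7],[.4941,-.0577,.2590],[168.38,-.22,84.46])]\nfrom cell import env\n_o=env.get_obs();D.append((_o["qpos"],_o["tool_pos"],_o["tool_rot"]))\nSG=/; s/r\[5\].apply(ex), r/r[4].apply(ex), r/' kin.py
python3 -c "
from kin import *
print(L.round(4)); print((A@L-b).reshape(-1,3).round(4)*1000)"
```

```text
t 8.88 pos [0.5303 0.0011 0.259 ] rot [1.5519e+02 1.0000e-02 8.6940e+01] F [-15.9   3.4  14.8] w 0.0873
q [-24.  -17.3  15.2 118.2  11.5  54.6  73.7]
.575,.0,.22,155,0,86.7 -> [0.0013, 0.0242, 0.0542] [-0.003, -0.002, 0.004]
[0.2721 0.4615 0.0086 0.524  0.017  0.3648 0.0071]
[[-24.1  14.   -1.3]
 [-19.   20.4  -0. ]
 [-11.6  24.3   1.6]
 [ -2.2  26.5   3. ]
 [ -8.2  23.9  -0.1]
 [  4.3  23.7   1.5]
 [  7.   16.1  -2.3]
 [  7.1  13.5  -3.3]
 [  2.   16.5  -4.6]
 [  6.8  20.    0.2]
 [  1.4  27.3   3.6]
 [  0.8  28.    1.7]]
```

```bash
python3 - <<'E'
from cell import env;import cv2
for n in("scene","top"):
    c=env.read_camera(n);cv2.imwrite(f'pics/{n}6.png',c['pixels'][:,:,::-1])
o=env.get_obs();print(o['force'],o['wrist_torque'],o['joint_velocities'],o['qpos'],o['tool_pos'])
E
sed -i "s/ez=\[0,0,1\];ex=\[1,0,0\]/ez=[0,0,1];ex=[1,0,0];ey=[0,1,0]/; s/r\[6\].apply(ex)\]/r[6].apply(ex),r[1].apply(ey),r[5].apply(ey),r[3].apply(ey)]/" kin.py
python3 -c "
from kin import *
print(L.round(4)); print((A@L-b).reshape(-1,3).round(4)*1000)"
```

```text
[ 0.30603907 -1.14629774 -0.7328498 ] [0.0366093  0.52326644 0.0018505 ] [-6.13117014  0.20564327  7.51830607 -3.68348047  1.16452192  2.84085911
 -0.48859861] [-23.08288152 -17.23057882  14.69802752 118.30602513  11.38402363
  54.69729591  73.76964505] [ 0.52841973 -0.00346384  0.25726825]
[ 2.508e-01  4.682e-01 -1.600e-03  5.147e-01  1.100e-03  3.690e-01
 -1.000e-04 -1.600e-02  1.000e-04 -1.080e-02]
[[ 0.5  0.2  0.1]
 [-0.3  0.   0.2]
 [ 0.  -0.2  0.5]
 [ 0.3  0.1  0.3]
 [-0.1 -0.   0.2]
 [ 0.1 -0.2 -0.3]
 [ 0.  -0.  -0.4]
 [ 0.2  0.5 -0.3]
 [-0.2 -0.1  0.3]
 [-0.1  0.4 -0.1]
 [ 0.1  0.1 -0. ]
 [ 0.  -0.1 -0.4]]
```

View pics/scene6.png

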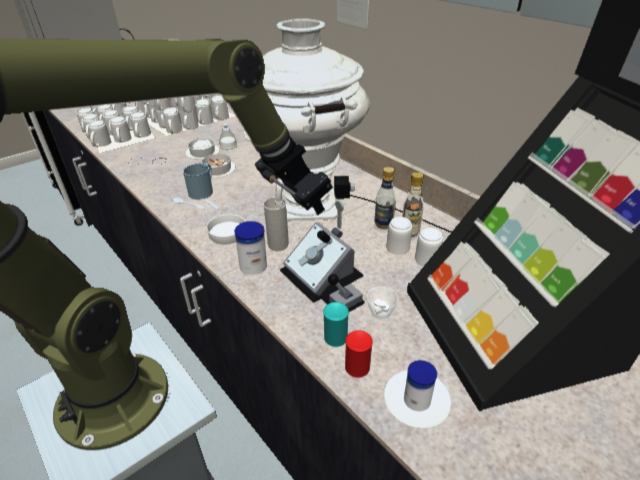

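View pics/top6.png

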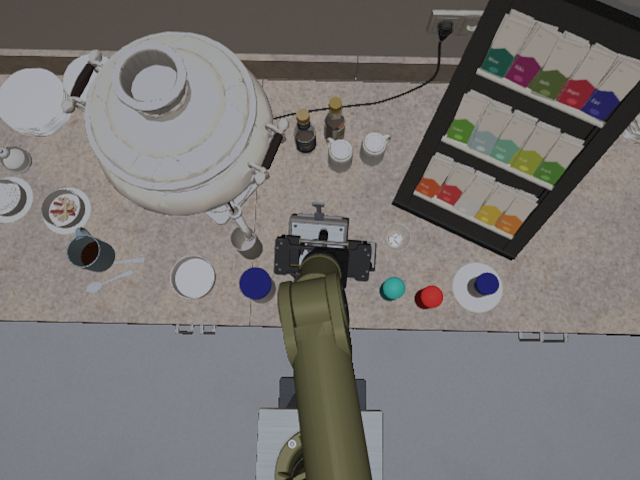

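```bash
export OMP_NUM_THREADS=1; timeout 400 python3 - <<'E'
from kin import *
q00=env.get_obs()['qpos']
for a in (5,10,15,20,25):
  q=q00.copy()
  for th in (3.466,5,6.283,7.85):
    p,r=crank_pose(th,a); q,e1,e2=ik(p,r,q); print(a,th,p.round(3),q.round(0),round(e1*1000,1),e2.round(1))
E
```

```text
5 3.466 [0.574 0.001 0.125] [-17.   9.  15. 106.  -2.  60.  86.] 0.0 0.0
5 5 [ 0.519 -0.031  0.083] [-15.   6.  16. 116.  -2.  54.  89.] 0.0 0.0
5 6.283 [0.491 0.023 0.059] [-19.   4.  13. 120.  -0.  51.  81.] 0.0 0.0
5 7.85 [0.537 0.076 0.092] [-22.   8.  11. 112.  -0.  56.  76.] 0.0 0.0
10 3.466 [0.576 0.001 0.125] [-19.   6.  16. 110.  -1.  54.  84.] 0.0 0.0
10 5 [ 0.52  -0.031  0.083] [-17.   2.  17. 120.  -0.  48.  87.] 0.0 0.0
10 6.283 [0.492 0.023 0.059] [-21.   1.  14. 124.   2.  45.  78.] 0.0 0.0
10 7.85 [0.539 0.076 0.093] [-24.   5.  12. 116.   2.  50.  73.] 0.0 0.0
15 3.466 [0.577 0.001 0.125] [-20.   3.  17. 115.   1.  48.  82.] 0.0 0.0
15 5 [ 0.522 -0.031  0.084] [-18.  -1.  18. 124.   2.  42.  85.] 0.0 0.0
15 6.283 [0.494 0.023 0.059] [-22.  -2.  14. 128.   6.  39.  75.] 0.0 0.0
15 7.85 [0.54  0.076 0.093] [-25.   1.  11. 120.   6.  44.  69.] 0.0 0.0
20 3.466 [0.579 0.001 0.126] [-21.  -0.  17. 119.   4.  42.  80.] 0.0 0.0
20 5 [ 0.524 -0.031  0.084] [-20.  -4.  19. 128.   5.  36.  83.] 0.0 0.0
20 6.283 [0.496 0.023 0.06 ] [-22.  -5.  13. 132.  10.  34.  70.] 0.0 0.0
20 7.85 [0.542 0.075 0.094] [-25.  -1.  10. 124.  10.  39.  65.] 0.0 0.0
25 3.466 [0.58  0.001 0.126] [-22.  -3.  17. 123.   8.  36.  76.] 0.0 0.0
25 5 [ 0.525 -0.031  0.085] [-20.  -7.  19. 132.   8.  30.  79.] 0.0 0.0
25 6.283 [0.497 0.023 0.06 ] [-22.  -8.  11. 136.  15.  28.  65.] 0.0 0.0
25 7.85 [0.543 0.075 0.094] [-25.  -4.   8. 128.  16.  33.  59.] 0.0 0.0
```

```bash
python3 - <<'E'
import cv2
from cell import env
s=cv2.imread("pics/scene5.png") if 0 else cv2.imread("pics/scene0.png"); t=cv2.imread("pics/top0.png")
a=cv2.resize(s[130:230,250:350],None,fx=6,fy=6,interpolation=cv2.INTER_CUBIC)
b=cv2.resize(t[150:260,200:300],None,fx=6,fy=6,interpolation=cv2.INTER_CUBIC)[:600]
cv2.imwrite("pics/sp1.png",a);cv2.imwrite("pics/sp2.png",b)
E
```

```text
(no output)
```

View pics/sp1.png

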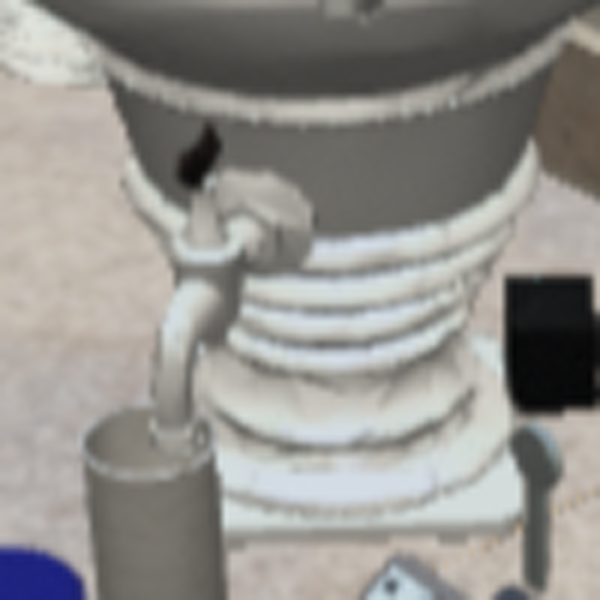

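View pics/sp2.png

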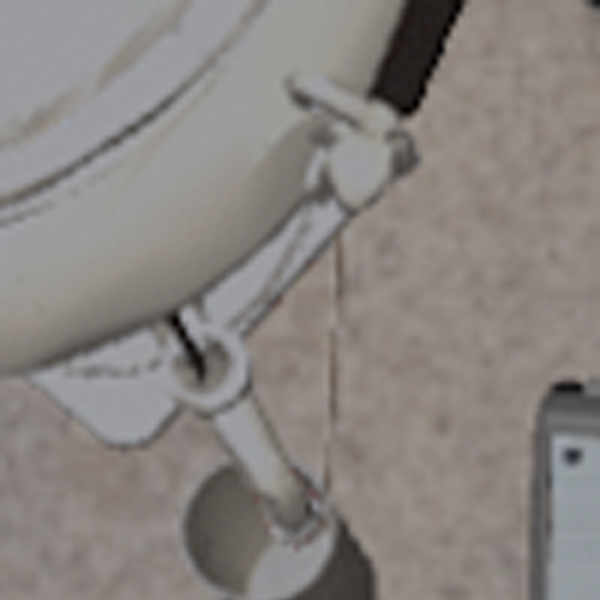

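```bash
cat > clr.py <<'E'
from kin import *
sp=tri([280,202.5],[249.5,237.5]).x; tap=tri([284.5,170.8],[235,211.7]).x
flag=np.array([.642,.0155,.2])
def boxpose(th,phi,a,out):
    g=body(X,Y,W,np.array([0,0,.075])+(.042+out)*AX+.055*(-UP*np.cos(th)+YY*np.sin(th)))
    r=RB*R.from_euler('y',-a,degrees=True)*R.from_euler('xyz',[180,0,90-phi],degrees=True)
    return g,r
def boxdist(P,g,r):
    l=r.inv().apply(P-g); c=np.array([0,0,-.051-.06]); h=np.array([.095,.0375,.06])
    d=np.abs(l-c)-h; return np.linalg.norm(np.maximum(d,0),axis=1)+np.minimum(d.max(1),0)
t=np.linspace(0,2*np.pi,40)
def cyl(x,y,rad,h): return np.concatenate([np.c_[x+k*rad*np.cos(t),y+k*rad*np.sin(t),0*t+z] for k in(.5,1) for z in(h,h-.02)])
OB={'tin':cyl(.457,.166,.039,.131),'beaker':cyl(.565,.195,.032,.150),'spout':np.linspace(sp,tap,20)+0,'ball':cyl(.513,-.1085,.013,.112),'flag':np.array([[.637,.0,.197],[.637,.03,.197],[.637,.015,.211],[.637,.015,.17]])}
RAD={'spout':.011}
def clr(th,phi,a,out):
    g,r=boxpose(th,phi,a,out); return {k:round(1000*(boxdist(P,g,r).min()-RAD.get(k,0))) for k,P in OB.items()}
E
python3 - <<'E'
from clr import *
print(sp,tap)
for a in (0,10):
  for th in np.radians(np.arange(0,360,30)):
    print(a,round(np.degrees(th)),[(phi,list(clr(th,phi,a,.008).values())) for phi in (0,15,30)])
E
```

```text
[0.56798698 0.17935797 0.15564277] [0.61075261 0.20493799 0.22763338]
0 0 [(0, [7, 54, 63, 30, 112]), (15, [9, 60, 67, 31, 103]), (30, [27, 59, 69, 48, 85])]
0 30 [(0, [5, 27, 36, 55, 106]), (15, [5, 32, 39, 52, 105]), (30, [19, 33, 42, 63, 93])]
0 60 [(0, [17, 2, 11, 79, 90]), (15, [18, 9, 16, 73, 94]), (30, [28, 7, 17, 78, 90])]
0 90 [(0, [35, 15, 2, 94, 69]), (15, [42, 15, 6, 91, 75]), (30, [50, 15, 3, 89, 74])]
0 120 [(0, [58, 32, 15, 99, 47]), (15, [70, 32, 15, 101, 53]), (30, [78, 32, 10, 96, 52])]
0 150 [(0, [78, 49, 38, 97, 31]), (15, [93, 47, 35, 100, 32]), (30, [105, 50, 34, 98, 28])]
0 180 [(0, [90, 69, 66, 91, 26]), (15, [106, 65, 60, 93, 19]), (30, [123, 70, 62, 93, 10])]
0 210 [(0, [95, 88, 90, 83, 31]), (15, [108, 83, 84, 83, 18]), (30, [128, 86, 86, 83, 1])]
0 240 [(0, [91, 102, 105, 70, 47]), (15, [101, 96, 100, 70, 28]), (30, [119, 97, 99, 70, 5])]
0 270 [(0, [79, 105, 110, 53, 69]), (15, [85, 103, 110, 53, 47]), (30, [102, 99, 104, 53, 27])]
0 300 [(0, [59, 97, 103, 36, 90]), (15, [63, 101, 108, 36, 70]), (30, [78, 94, 102, 36, 48])]
0 330 [(0, [35, 79, 86, 24, 106
[... 470 characters left out ...]
 18, 98, 62]), (30, [70, 34, 13, 93, 61])]
10 150 [(0, [67, 47, 39, 90, 41]), (15, [84, 45, 36, 94, 41]), (30, [97, 50, 33, 93, 37])]
10 180 [(0, [80, 67, 65, 83, 36]), (15, [98, 63, 60, 84, 30]), (30, [116, 69, 61, 85, 21])]
10 210 [(0, [86, 87, 89, 75, 41]), (15, [100, 82, 83, 73, 28]), (30, [121, 86, 85, 74, 13])]
10 240 [(0, [83, 102, 105, 63, 57]), (15, [94, 97, 101, 62, 38]), (30, [114, 97, 100, 62, 15])]
10 270 [(0, [73, 106, 110, 49, 79]), (15, [80, 105, 112, 49, 59]), (30, [97, 100, 106, 49, 39])]
10 300 [(0, [56, 98, 104, 37, 102]), (15, [58, 103, 110, 37, 85]), (30, [73, 97, 105, 37, 62])]
10 330 [(0, [34, 82, 90, 27, 120]), (15, [32, 88, 95, 28, 107]), (30, [45, 85, 95, 40, 84])]
```

```bash
python3 - <<'E'
from clr import *
for a,out in ((5,.008),(12,.010),(20,.010)):
  for th in range(0,360,30):
    print(a,th,[(phi,min(clr(np.radians(th),phi,a,out).values())) for phi in range(-30,91,15)])
E
```

```text
5 0 [(-30, 5), (-15, 10), (0, 6), (15, 6), (30, 24), (45, 47), (60, 58), (75, 57), (90, 63)]
5 30 [(-30, 0), (-15, 0), (0, 2), (15, 4), (30, 15), (45, 29), (60, 37), (75, 43), (90, 37)]
5 60 [(-30, 10), (-15, 12), (0, 5), (15, 10), (30, 10), (45, 4), (60, 18), (75, 31), (90, 21)]
5 90 [(-30, 21), (-15, 13), (0, 3), (15, 8), (30, 6), (45, 5), (60, 27), (75, 31), (90, 18)]
5 120 [(-30, 12), (-15, 12), (0, 16), (15, 17), (30, 11), (45, 21), (60, 36), (75, 17), (90, -5)]
5 150 [(-30, 7), (-15, 24), (0, 36), (15, 35), (30, 32), (45, 23), (60, 11), (75, 4), (90, -10)]
5 180 [(-30, 17), (-15, 26), (0, 30), (15, 25), (30, 15), (45, 8), (60, -3), (75, -6), (90, -6)]
5 210 [(-30, 34), (-15, 38), (0, 36), (15, 22), (30, 6), (45, -4), (60, -10), (75, -10), (90, -10)]
5 240 [(-30, 58), (-15, 60), (0, 52), (15, 33), (30, 10), (45, 4), (60, 1), (75, 2), (90, -3)]
5 270 [(-30, 53), (-15, 52), (0, 51), (15, 51), (30, 33), (45, 21), (60, 24), (75, 26), (90, 20)]
5 300 [(-30, 37), (-15, 36), (0, 36), (15, 36), (30, 37), (45, 41), (60, 41), (75, 47), (90, 41)]
5 330 [(-30, 26), (-15, 26), (0, 26), (15, 
[... 1693 characters left out ...]
0, 18)]
20 150 [(-30, 29), (-15, 35), (0, 40), (15, 38), (30, 35), (45, 40), (60, 30), (75, 18), (90, 13)]
20 180 [(-30, 37), (-15, 45), (0, 47), (15, 43), (30, 36), (45, 26), (60, 16), (75, 16), (90, 16)]
20 210 [(-30, 50), (-15, 55), (0, 53), (15, 41), (30, 29), (45, 15), (60, 13), (75, 13), (90, 13)]
20 240 [(-30, 67), (-15, 62), (0, 57), (15, 50), (30, 30), (45, 18), (60, 24), (75, 23), (90, 18)]
20 270 [(-30, 50), (-15, 48), (0, 47), (15, 47), (30, 47), (45, 39), (60, 40), (75, 43), (90, 37)]
20 300 [(-30, 39), (-15, 39), (0, 39), (15, 39), (30, 40), (45, 45), (60, 50), (75, 54), (90, 53)]
20 330 [(-30, 29), (-15, 34), (0, 33), (15, 29), (30, 40), (45, 59), (60, 67), (75, 68), (90, 64)]
```

```bash
cat >> clr.py <<'E'
def pose2(th,phi,b,out):
    g=body(X,Y,W,np.array([0,0,.075])+(.042+out)*AX+.055*(-UP*np.cos(th)+YY*np.sin(th)))
    r=RB*R.from_euler('y',-38,degrees=True)*R.from_euler('xyz',[180,0,90-phi],degrees=True)*R.from_euler('x',b,degrees=True)
    return g,r
OB['surf']=None
# face plane/low things: case corners + counter handled as points
cs=[]
for s in np.linspace(-.075,.075,7):
  for yy in np.linspace(-.075,.075,7): cs.append(np.array([0,0,.075])+UP*s+YY*yy)
OB['surf']=body(X,Y,W,np.array(cs))
OB['lever']=body(X,Y,W,np.array([[.0,-.13,.032],[-.02,-.13,.07]]))
def clr2(th,phi,b,out):
    g,r=pose2(th,phi,b,out); return {k:round(1000*(boxdist(P,g,r).min()-RAD.get(k,0))) for k,P in OB.items()}
E
python3 - <<'E'
from clr import *
for phi in (10,20,30,40,50):
  for b in (15,20,25,30):
    z=pose2(0,phi,b,.006)[1].apply([0,0,1])
    m={}
    for th in range(0,360,20):
        for k,v in clr2(np.radians(th),phi,b,.006).items(): m[k]=min(m.get(k,999),v)
    print(phi,b,z.round(2),round(np.degrees(np.arccos(-z[2]))),min(m.values()),m)
E
```

```text
10 15 [ 0.4   0.02 -0.92] 23 -5 {'tin': -5, 'beaker': 21, 'spout': 20, 'ball': 27, 'flag': 46, 'surf': 88, 'lever': 80}
10 20 [ 0.32  0.04 -0.95] 19 -2 {'tin': -2, 'beaker': 20, 'spout': 18, 'ball': 22, 'flag': 41, 'surf': 83, 'lever': 75}
10 25 [ 0.23  0.06 -0.97] 14 1 {'tin': 1, 'beaker': 18, 'spout': 16, 'ball': 18, 'flag': 35, 'surf': 78, 'lever': 71}
10 30 [ 0.15  0.08 -0.99] 10 5 {'tin': 5, 'beaker': 16, 'spout': 15, 'ball': 14, 'flag': 30, 'surf': 73, 'lever': 66}
20 15 [ 0.41  0.07 -0.91] 24 1 {'tin': 1, 'beaker': 26, 'spout': 27, 'ball': 26, 'flag': 41, 'surf': 88, 'lever': 79}
20 20 [ 0.33  0.1  -0.94] 20 5 {'tin': 5, 'beaker': 27, 'spout': 27, 'ball': 21, 'flag': 36, 'surf': 83, 'lever': 75}
20 25 [ 0.25  0.13 -0.96] 17 10 {'tin': 10, 'beaker': 28, 'spout': 26, 'ball': 16, 'flag': 31, 'surf': 78, 'lever': 70}
20 30 [ 0.17  0.16 -0.97] 14 12 {'tin': 14, 'beaker': 27, 'spout': 26, 'ball': 12, 'flag': 25, 'surf': 73, 'lever': 65}
30 15 [ 0.42  0.11 -0.9 ] 26 11 {'tin': 11, 'beaker': 29, 'spout': 31, 'ball': 26, 'flag': 34, 'surf': 88, 'lever': 79}
30 20 [ 0.35  0.15 -0.92] 23
[... 591 characters left out ...]
-0.91] 24 17 {'tin': 32, 'beaker': 41, 'spout': 39, 'ball': 17, 'flag': 18, 'surf': 78, 'lever': 70}
40 30 [ 0.25  0.31 -0.92] 23 11 {'tin': 37, 'beaker': 44, 'spout': 41, 'ball': 11, 'flag': 13, 'surf': 73, 'lever': 65}
50 15 [ 0.47  0.17 -0.86] 30 26 {'tin': 30, 'beaker': 40, 'spout': 38, 'ball': 26, 'flag': 28, 'surf': 88, 'lever': 79}
50 20 [ 0.42  0.24 -0.88] 29 21 {'tin': 35, 'beaker': 45, 'spout': 42, 'ball': 21, 'flag': 23, 'surf': 83, 'lever': 75}
50 25 [ 0.36  0.3  -0.88] 28 17 {'tin': 41, 'beaker': 49, 'spout': 46, 'ball': 17, 'flag': 18, 'surf': 78, 'lever': 70}
50 30 [ 0.3   0.37 -0.88] 28 12 {'tin': 46, 'beaker': 52, 'spout': 49, 'ball': 12, 'flag': 13, 'surf': 73, 'lever': 65}
```

```bash
export OMP_NUM_THREADS=1; python3 - <<'E'
from clr import *
q=env.get_obs()['qpos']
for th in list(range(200,561,40)):
    g,r=pose2(np.radians(th),32,22,.006); p=g+r.apply([0,0,.0187]); q,e1,e2=ik(p,r,q); print(th,p.round(3),q.round(0),round(e1*1000,1),e2.round(1),clr2(np.radians(th),32,22,.006).values())
print(r.as_euler('xyz',degrees=True), r.as_matrix().round(3))
g,r=pose2(3.466,32,22,.006)
for s in (.06,0): print((g+r.apply([0,0,.0187-s])).round(4))
E
```

```text
200 [0.577 0.003 0.127] [-17.   1.  21. 118. -18.  44.  74.] 0.0 0.0 dict_values([126, 99, 95, 49, 25, 81, 95])
240 [ 0.556 -0.024  0.112] [-15.  -0.  23. 121. -19.  43.  79.] 0.0 0.0 dict_values([121, 115, 117, 36, 30, 81, 86])
280 [ 0.527 -0.029  0.09 ] [-14.  -2.  24. 126. -20.  40.  81.] 0.0 0.0 dict_values([98, 118, 124, 25, 60, 81, 76])
320 [ 0.502 -0.009  0.07 ] [-15.  -4.  22. 130. -19.  37.  79.] 0.0 0.0 dict_values([63, 107, 116, 24, 86, 81, 75])
360 [0.494 0.027 0.062] [-17.  -5.  19. 132. -17.  34.  73.] 0.0 0.0 dict_values([28, 81, 91, 48, 105, 81, 86])
400 [0.506 0.062 0.07 ] [-19.  -4.  15. 130. -14.  34.  66.] 0.0 0.0 dict_values([21, 47, 56, 60, 111, 81, 96])
440 [0.533 0.079 0.09 ] [-20.  -2.  14. 126. -13.  36.  62.] 0.0 0.0 dict_values([37, 34, 35, 68, 94, 81, 105])
480 [0.562 0.071 0.112] [-19.  -1.  15. 121. -14.  40.  64.] 0.0 0.0 dict_values([71, 51, 37, 70, 63, 81, 108])
520 [0.579 0.041 0.127] [-17.   0.  17. 118. -16.  42.  68.] 0.0 0.0 dict_values([106, 75, 61, 64, 37, 81, 106])
560 [0.577 0.003 0.127] [-15.   1.  20. 118. -18.  44.  74.] 0.0 0.0 dict_values([126, 99, 95, 49, 25, 81, 95])
[168.47282758 -19.04137616  60.48395437] [[ 0.466  0.821  0.331]
 [ 0.823 -0.539  0.18 ]
 [ 0.326  0.189 -0.926]]
[ 0.5576 -0.0063  0.1832]
[0.5775 0.0045 0.1276]
```

```bash
python3 plan.py   .5443,-.0135,.220,168.473,-19.041,60.484 .5576,-.0063,.1832,168.473,-19.041,60.484
```

```text
t 8.98 pos [ 0.5284 -0.0035  0.2573] rot [155.44   0.18  86.48] F [ 0.3 -1.1 -0.7] w 0.0868
q [-23.1 -17.2  14.7 118.3  11.4  54.7  73.8]
.5443,-.0135,.220,168.473,-19.041,60.484 -> [-0.0089, -0.0005, 0.0408] [0.147, 0.174, 0.53]
.5576,-.0063,.1832,168.473,-19.041,60.484 -> [-0.0008, -0.0041, 0.0795] [0.147, 0.174, 0.53]
```

{"name": "send_rows", "arguments": {"steps": [[[-0.002,0,0.008],[0.029,0.035,0.105],0.06],[[-0.004,0,0.016],[0.059,0.07,0.21],0.06],[[-0.006,0,0.024],[0.088,0.105,0.32],0.06],[[-0.008,0,0.032],[0.118,0.14,0.425],0.06],[[-0.009,-0.0005,0.04],[0.147,0.174,0.53],0.06]]}}

```text
time_s: 9.4
tool_pos: [0.5472, -0.0129, 0.224]
tool_rot: [168.5, -19.4, 60.3]
force: [-0.7, 0.2, -0.2]
grip_width: 0.0635
```

{"name": "send_rows", "arguments": {"steps": [[[0,0,0],[0,0,0],0.06],[[0,0,0],[0,0,0],0.06],[[0,0,0],[0,0,0],0.06],[[0,0,0],[0,0,0],0.06],[[0,0,0],[0,0,0],0.06]]}}

```text
time_s: 9.82
tool_pos: [0.5462, -0.011, 0.2239]
tool_rot: [168.3, -19.2, 60.8]
force: [-0.0, -0.3, 0.2]
grip_width: 0.0599
```

```bash
python3 plan.py  .5576,-.0063,.1832,168.473,-19.041,60.484 .5775,.0045,.1276,168.473,-19.041,60.484;  python3 - <<'E'
from cell import env;import cv2
c=env.read_camera('wrist');cv2.imwrite('pics/w7.png',c['pixels'][:,:,::-1]);print({k:v for k,v in c.items() if k!='pixels'})
c=env.read_camera('scene');cv2.imwrite('pics/s7.png',cv2.resize(c['pixels'][120:320,200:400,::-1],None,fx=3,fy=3))
E
```

```text
t 9.82 pos [ 0.5462 -0.011   0.2239] rot [168.28 -19.23  60.83] F [-0.  -0.3  0.2] w 0.0599
q [-21.4  -9.7  25.7 115.2  -9.6  55.   67.8]
.5576,-.0063,.1832,168.473,-19.041,60.484 -> [-0.0043, -0.001, 0.0423] [0.001, -0.004, 0.005]
.5775,.0045,.1276,168.473,-19.041,60.484 -> [-0.0045, -0.0011, 0.1024] [0.001, -0.004, 0.005]
{'fx': 371.64829954431775, 'fy': 371.64829954431775, 'cx': 323.8373224948153, 'cy': 232.89120816642708, 'position': array([0.42671707, 0.0009882 , 0.35887016]), 'rotation': array([-28.38128317, -19.20802589,  60.87304893])}
```

View pics/w7.png

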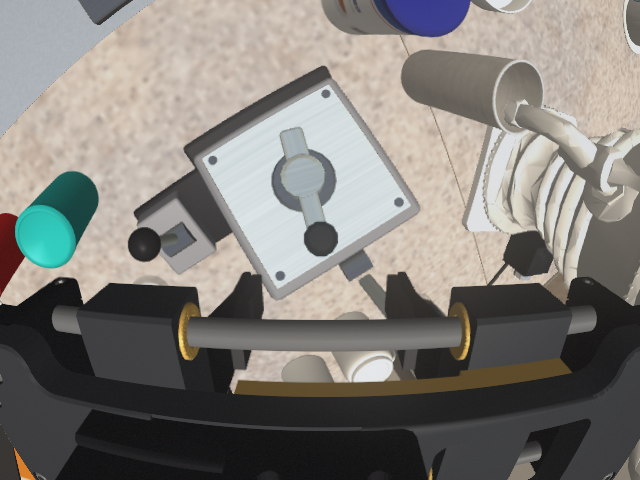

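View pics/s7.png

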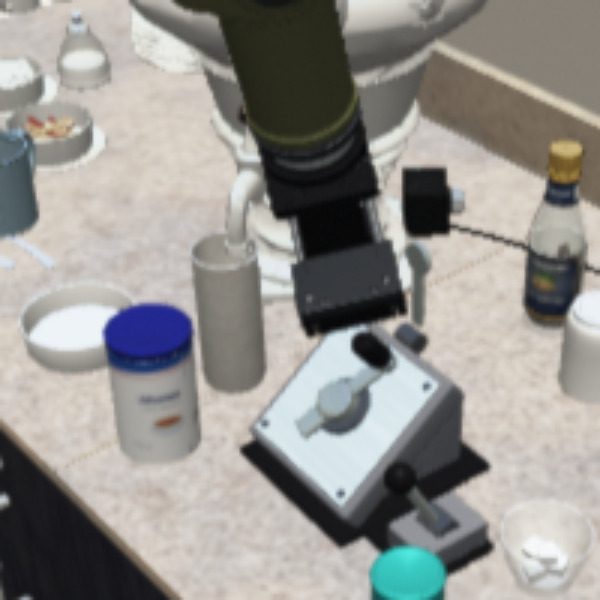

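```bash
cat >> h.py <<'E'
def wproj(c,P):
    q=R.from_euler('xyz',c['rotation'],degrees=True).inv().apply(np.atleast_2d(P)-np.asarray(c['position']))
    rr=np.hypot(q[:,0],q[:,1]); th=np.arctan2(rr,-q[:,2])
    return np.c_[c['cx']+c['fx']*th*q[:,0]/rr, c['cy']-c['fx']*th*q[:,1]/rr]
E
python3 - <<'E'
from h import *
c=dict(fx=371.648,cx=323.837,cy=232.891,position=[0.42671707,0.0009882,0.35887016],rotation=[-28.38128317,-19.20802589,60.87304893])
F=np.array([0,0,.075]); sg=[(1,1),(1,-1),(-1,-1),(-1,1)]
def pts(v):
    x,y,yaw,s,th,off=v
    L=[F+UP*(s*a+off)+YY*s*b for a,b in sg]
    L.append(np.array([0,-.13,.032])+.085*np.array([-np.sin(.5),0,np.cos(.5)]))
    L.append(F+.058*AX+.055*(-UP*np.cos(th)+YY*np.sin(th)))
    return body(x,y,yaw,np.array(L))
m=np.array([[399,202],[280,276],[213,160],[325.5,94],[144,245],[321,239]])
v=[.5608,.0193,-.0576,.0581,3.466,-.0014]
print((wproj(c,pts(v))-m).round(1))
sc=[S(381,151),S(489,235),S(374,378),S(272,285),S(454,357),S(403,176)];tp=[T(262,144),T(444,159),T(430,317),T(255,303),T(548,300),T(373,198)]
f=lambda v:(wproj(c,pts(v))-m).ravel()
r=least_squares(f,v);print(r.x.round(4),f(r.x).round(1))
f=lambda v:np.r_[(wproj(c,pts(v))-m).ravel(),(proj('scene',pts(v))-sc).ravel(),(proj('top',pts(v))-tp).ravel()]
r=least_squares(f,v);print(r.x.round(4),f(r.x).round(1))
E
```

```text
[[-1.2 -1.4]
 [-0.1 -2.4]
 [-0.1 -1. ]
 [-0.1 -0.9]
 [ 0.6 -1.5]
 [-2.8 -1.5]]
[ 5.6190e-01  1.8700e-02 -5.8100e-02  5.8600e-02  3.4326e+00 -1.2000e-03] [-0.5  0.4 -0.1 -0.1 -0.6  0.4  0.2 -0.   0.9 -0.1 -0.1 -0.6]
[ 5.6160e-01  1.8800e-02 -5.8000e-02  5.8500e-02  3.4364e+00 -1.2000e-03] [-0.6  0.  -0.1 -0.5 -0.5  0.1  0.1 -0.2  0.9 -0.4 -0.5 -0.8  0.1 -0.
  0.4  0.3  0.4  0.4  0.3  0.3 -0.2 -0.4 -0.8 -0.8  0.  -0.9  0.4 -1.1
  0.5 -0.6  0.3 -0.6  0.3 -0.5  0.2 -0.5]
```

```bash
sed -i 's/^X,Y,W=.*/X,Y,W=.5616,.0188,-.058/' kin.py; cat > cr.py <<'E'
# usage: cr.py th_deg... -> tool-frame shift from current measured pose to crank pose(s); first arg retreat
import sys
from clr import *
o=env.get_obs(); p=o['tool_pos']; r0=R.from_euler('xyz',o['tool_rot'],degrees=True)
print('t',round(o['time_s'],2),'F',o['force'].round(1),'w',round(o['grip_width'],4),'q',o['qpos'].round(0))
# where is the crank by measured grasp point
g=p-r0.apply([0,0,.0187]); l=R.from_euler('z',-W).apply(g-[X,Y,0])-np.array([0,0,.075])
print('along axis',round(l@AX,4),'radius',round(np.hypot(l@UP,l[1]),4),'th',round(np.degrees(np.arctan2(l[1],-l@UP))%360,1))
ret=float(sys.argv[1])
for a in sys.argv[2:]:
    g,r=pose2(np.radians(float(a)),32,22,.006); P=g+r.apply([0,0,.0187-ret])
    print(a,r0.inv().apply(P-p).round(4).tolist(),(r0.inv()*r).as_rotvec().round(3).tolist())
E
python3 cr.py .05 196.9; python3 cr.py 0 196.9
```

```text
t 9.92 F [ 0.4 -0.7 -0.5] w 0.0599 q [-21. -10.  26. 115. -10.  55.  68.]
along axis 0.143 radius 0.0934 th 201.8
196.9 [-0.0024, -0.0006, 0.0526] [0.001, -0.004, 0.004]
t 9.92 F [ 0.4 -0.7 -0.5] w 0.0599 q [-21. -10.  26. 115. -10.  55.  68.]
along axis 0.143 radius 0.0934 th 201.8
196.9 [-0.0027, -0.0006, 0.1026] [0.001, -0.004, 0.004]
```

{"name": "send_rows", "arguments": {"steps": [[[-0.0025,-0.0006,0.02],[0.001,-0.004,0.004],0.06],[[-0.0025,-0.0006,0.04],[0.001,-0.004,0.004],0.06],[[-0.0025,-0.0006,0.06],[0.001,-0.004,0.004],0.06],[[-0.0025,-0.0006,0.08],[0.001,-0.004,0.004],0.06],[[-0.0025,-0.0006,0.09],[0.001,-0.004,0.004],0.06]]}}

```text
time_s: 10.33
tool_pos: [0.5738, 0.0035, 0.1369]
tool_rot: [168.6, -18.9, 60.4]
force: [-0.4, 0.8, 0.0]
grip_width: 0.0601
```

{"name": "send_rows", "arguments": {"steps": [[[0,0,0.003],[0,0,0],0.06],[[0,0,0.006],[0,0,0],0.06],[[0,0,0.009],[0,0,0],0.06],[[0,0,0.0125],[0,0,0],0.06],[[0,0,0.0125],[0,0,0],0.06]]}}

```text
time_s: 10.75
tool_pos: [0.5789, 0.0049, 0.1278]
tool_rot: [168.5, -19.1, 60.4]
force: [-0.8, 0.5, 0.4]
grip_width: 0.0604
```

```bash
python3 cr.py 0 196.9;  python3 - <<'E'
from cell import env;import cv2
c=env.read_camera('wrist');cv2.imwrite('pics/w8.png',c['pixels'][:,:,::-1])
E
```

```text
t 10.75 F [-0.8  0.5  0.4] w 0.0604 q [-22.   1.  27. 118. -18.  44.  74.]
along axis 0.0478 radius 0.0553 th 197.5
196.9 [0.0004, -0.0005, -0.0] [0.0, -0.0, -0.002]
```

View pics/w8.png

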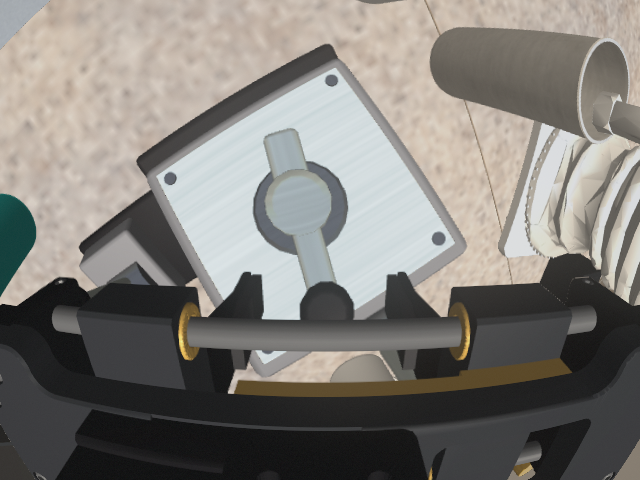

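The knob (326,300) sits centred between the fingers. Close.

{"name": "send_rows", "arguments": {"steps": [[[0,0,0],[0,0,0],0.01],[[0,0,0],[0,0,0],0.01],[[0,0,0],[0,0,0],0.01],[[0,0,0],[0,0,0],0.01],[[0,0,0],[0,0,0],0.01]], "grip_force": 30}}

```text
time_s: 11.22
tool_pos: [0.5788, 0.0049, 0.1277]
tool_rot: [168.5, -19.1, 60.4]
force: [-0.5, -0.2, 0.0]
grip_width: 0.0337
```

{"name": "send_rows", "arguments": {"steps": [[[0,0,0],[0,0,0],0.01],[[0,0,0],[0,0,0],0.01],[[0,0,0],[0,0,0],0.01],[[0,0,0],[0,0,0],0.01],[[0,0,0],[0,0,0],0.01]]}}

```text
time_s: 11.63
tool_pos: [0.5791, 0.0054, 0.1278]
tool_rot: [168.5, -19.1, 60.4]
force: [0.8, 3.2, 0.7]
grip_width: 0.023
```

```bash
python3 cr.py 0 202 208 214 220 226
```

```text
t 11.63 F [0.8 3.2 0.7] w 0.023 q [-23.   1.  27. 118. -18.  44.  74.]
along axis 0.0478 radius 0.0552 th 196.9
202 [-0.0048, 0.0007, -0.0005] [0.0, -0.001, -0.001]
208 [-0.0105, 0.0014, -0.0008] [0.0, -0.001, -0.001]
214 [-0.0163, 0.0015, -0.0008] [0.0, -0.001, -0.001]
220 [-0.022, 0.001, -0.0007] [0.0, -0.001, -0.001]
226 [-0.0277, -0.0, -0.0003] [0.0, -0.001, -0.001]
```

{"name": "send_rows", "arguments": {"steps": [[[-0.0048,0.0007,-0.0005],[0,0,0],0.01],[[-0.0105,0.0014,-0.0008],[0,0,0],0.01],[[-0.0163,0.0015,-0.0008],[0,0,0],0.01],[[-0.022,0.001,-0.0007],[0,0,0],0.01],[[-0.0277,0,-0.0003],[0,0,0],0.01]]}}

```text
time_s: 12.05
tool_pos: [0.566, -0.0177, 0.1188]
tool_rot: [168.5, -19.1, 60.4]
force: [5.1, 5.0, -2.8]
grip_width: 0.0232
```

```bash
python3 cr.py 0 238 250 262 274 286; python3 - <<'E'
from cell import env;import cv2
c=env.read_camera('wrist');cv2.imwrite('pics/w9.png',c['pixels'][:,:,::-1])
E
```

```text
t 12.05 F [ 5.1  5.  -2.8] w 0.0232 q [-21.  -0.  29. 120. -19.  43.  78.]
along axis 0.0478 radius 0.0551 th 226.4
238 [-0.0105, -0.0038, 0.0013] [0.001, -0.001, -0.001]
250 [-0.0202, -0.0094, 0.0036] [0.001, -0.001, -0.001]
262 [-0.0285, -0.0168, 0.0066] [0.001, -0.001, -0.001]
274 [-0.0349, -0.0256, 0.0101] [0.001, -0.001, -0.001]
286 [-0.0393, -0.0355, 0.0141] [0.001, -0.001, -0.001]
```

View pics/w9.png

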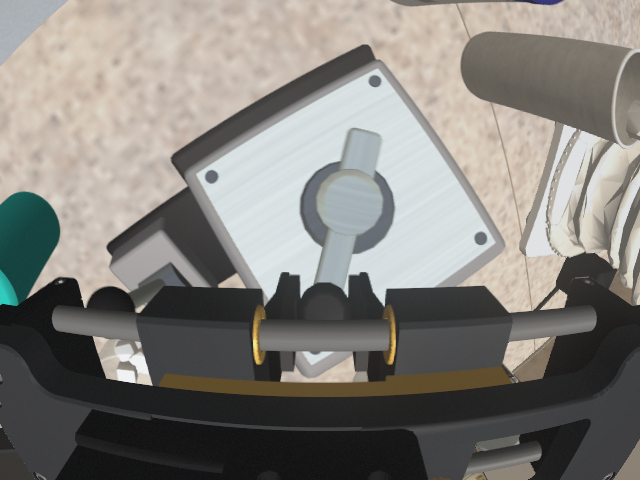

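{"name": "send_rows", "arguments": {"steps": [[[-0.0105,-0.0038,0.0013],[0,0,0],0.01],[[-0.0202,-0.0094,0.0036],[0,0,0],0.01],[[-0.0285,-0.0168,0.0066],[0,0,0],0.01],[[-0.0349,-0.0256,0.0101],[0,0,0],0.01],[[-0.0393,-0.0355,0.0141],[0,0,0],0.01]]}}

```text
time_s: 12.52
tool_pos: [0.5261, -0.0292, 0.0882]
tool_rot: [168.1, -19.2, 60.4]
force: [13.1, 3.2, 0.6]
grip_width: 0.023
```

```bash
python3 cr.py 0 300 316 332 348 364
```

```text
t 12.52 F [13.1  3.2  0.6] w 0.023 q [-20.  -3.  29. 127. -19.  39.  81.]
along axis 0.0479 radius 0.055 th 282.4
300 [-0.0033, -0.0155, 0.006] [0.008, -0.003, -0.002]
316 [-0.0017, -0.0297, 0.0116] [0.008, -0.003, -0.002]
332 [0.004, -0.0429, 0.0168] [0.008, -0.003, -0.002]
348 [0.0134, -0.0541, 0.0213] [0.008, -0.003, -0.002]
364 [0.0257, -0.0625, 0.0247] [0.008, -0.003, -0.002]
```

```bash
cat > cs.py <<'E'
import sys
from clr import *
o=env.get_obs(); p=o['tool_pos']; r0=R.from_euler('xyz',o['tool_rot'],degrees=True)
g=p-r0.apply([0,0,.0187]); l=R.from_euler('z',-W).apply(g-[X,Y,0])-np.array([0,0,.075])
th=np.arctan2(l[1],-l@UP); tang=RB.apply(UP*np.sin(th)+YY*np.cos(th))
print('t',round(o['time_s'],2),'F',o['force'].round(1),'drag',round(-o['force']@tang,1),'w',round(o['grip_width'],4),'q',o['qpos'].round(0))
print('along axis',round(l@AX,4),'radius',round(np.hypot(l@UP,l[1]),4),'th',round(np.degrees(th)%360,1))
b=float(sys.argv[1]); g0,r=pose2(np.radians(b),32,22,.006)
step=float(sys.argv[2]); n=int(sys.argv[3]) if len(sys.argv)>3 else 5
for k in range(n):
    if k%5==0: print('--',b); g0=pose2(np.radians(b),32,22,.006)[0]
    b+=step
    print(b,r.inv().apply(pose2(np.radians(b),32,22,.006)[0]-g0).round(4).tolist())
E
python3 cs.py 286 16 25
```

```text
t 12.52 F [13.1  3.2  0.6] drag 9.5 w 0.023 q [-20.  -3.  29. 127. -19.  39.  81.]
along axis 0.0479 radius 0.055 th 282.4
-- 286.0
302.0 [-0.0021, -0.0141, 0.0057]
318.0 [-0.0, -0.0281, 0.0114]
334.0 [0.0062, -0.0411, 0.0166]
350.0 [0.0161, -0.052, 0.021]
366.0 [0.0288, -0.0599, 0.0242]
-- 366.0
382.0 [0.0146, -0.0044, 0.0018]
398.0 [0.0299, -0.0049, 0.002]
414.0 [0.0447, -0.0014, 0.0006]
430.0 [0.058, 0.0056, -0.0023]
446.0 [0.0686, 0.0159, -0.0064]
-- 446.0
462.0 [0.0072, 0.0125, -0.0051]
478.0 [0.0104, 0.0264, -0.0107]
494.0 [0.0093, 0.0406, -0.0164]
510.0 [0.0041, 0.0539, -0.0218]
526.0 [-0.0049, 0.0654, -0.0264]
-- 526.0
542.0 [-0.0121, 0.0087, -0.0035]
558.0 [-0.0263, 0.0141, -0.0057]
574.0 [-0.0415, 0.0155, -0.0063]
590.0 [-0.0566, 0.0131, -0.0053]
606.0 [-0.0703, 0.0069, -0.0028]
-- 606.0
622.0 [-0.0114, -0.0095, 0.0038]
638.0 [-0.0195, -0.0215, 0.0087]
654.0 [-0.0237, -0.0352, 0.0142]
670.0 [-0.0237, -0.0494, 0.02]
686.0 [-0.0195, -0.063, 0.0255]
```

{"name": "send_rows", "arguments": {"steps": [[[-0.0021,-0.0141,0.0057],[0,0,0],0.01],[[0,-0.0281,0.0114],[0,0,0],0.01],[[0.0062,-0.0411,0.0166],[0,0,0],0.01],[[0.0161,-0.052,0.021],[0,0,0],0.01],[[0.0288,-0.0599,0.0242],[0,0,0],0.01]]}}

```text
time_s: 12.93
tool_pos: [0.4952, 0.0281, 0.0618]
tool_rot: [168.4, -18.9, 60.1]
force: [-2.0, -10.7, 5.3]
grip_width: 0.0231
```

```bash
python3 cs.py 366 16 0
```

```text
t 12.93 F [ -2.  -10.7   5.3] drag 10.7 w 0.0231 q [-23.  -6.  24. 132. -15.  34.  70.]
along axis 0.0481 radius 0.0549 th 1.9
```

{"name": "send_rows", "arguments": {"steps": [[[0.0146,-0.0044,0.0018],[0,0,0],0.01],[[0.0299,-0.0049,0.002],[0,0,0],0.01],[[0.0447,-0.0014,0.0006],[0,0,0],0.01],[[0.058,0.0056,-0.0023],[0,0,0],0.01],[[0.0686,0.0159,-0.0064],[0,0,0],0.01]]}}

```text
time_s: 13.35
tool_pos: [0.5314, 0.0779, 0.0882]
tool_rot: [169.3, -18.5, 60.2]
force: [-8.8, 0.9, -7.5]
grip_width: 0.0233
```

```bash
python3 cs.py 446 16 0; python3 -c "
from cell import env;import cv2
c=env.read_camera('scene');cv2.imwrite('pics/s10.png',cv2.resize(c['pixels'][120:320,200:400,::-1],None,fx=3,fy=3))"
```

```text
t 13.35 F [-8.8  0.9 -7.5] drag 11.2 w 0.0233 q [-25.  -2.  20. 126. -13.  37.  62.]
along axis 0.0483 radius 0.0549 th 77.3
```

View pics/s10.png

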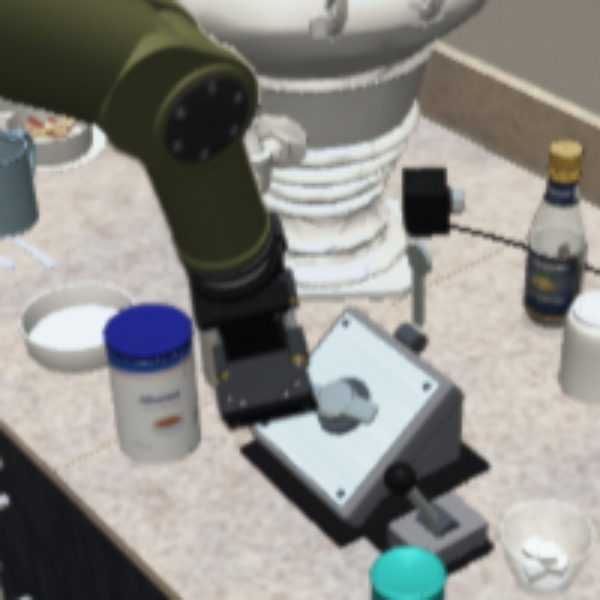

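Crank follows, flag still upright (crop 420,280), neighbours untouched. Continue.

{"name": "send_rows", "arguments": {"steps": [[[0.0072,0.0125,-0.0051],[0,0,0],0.01],[[0.0104,0.0264,-0.0107],[0,0,0],0.01],[[0.0093,0.0406,-0.0164],[0,0,0],0.01],[[0.0041,0.0539,-0.0218],[0,0,0],0.01],[[-0.0049,0.0654,-0.0264],[0,0,0],0.01]]}}

```text
time_s: 13.82
tool_pos: [0.5805, 0.0388, 0.1278]
tool_rot: [168.7, -19.2, 60.6]
force: [5.8, 10.7, -7.7]
grip_width: 0.0233
```

{"name": "send_rows", "arguments": {"steps": [[[-0.0121,0.0087,-0.0035],[0,0,0],0.01],[[-0.0263,0.0141,-0.0057],[0,0,0],0.01],[[-0.0415,0.0155,-0.0063],[0,0,0],0.01],[[-0.0566,0.0131,-0.0053],[0,0,0],0.01],[[-0.0703,0.0069,-0.0028],[0,0,0],0.01]]}}

```text
time_s: 14.23
tool_pos: [0.5553, -0.0263, 0.1109]
tool_rot: [168.2, -19.3, 60.5]
force: [10.9, 8.6, -5.3]
grip_width: 0.0235
```

```bash
python3 cs.py 606 16 25
```

```text
t 14.23 F [10.9  8.6 -5.3] drag 8.5 w 0.0235 q [-18.  -1.  27. 122. -19.  42.  80.]
along axis 0.0479 radius 0.0552 th 243.0
-- 606.0
622.0 [-0.0114, -0.0095, 0.0038]
638.0 [-0.0195, -0.0215, 0.0087]
654.0 [-0.0237, -0.0352, 0.0142]
670.0 [-0.0237, -0.0494, 0.02]
686.0 [-0.0195, -0.063, 0.0255]
-- 686.0
702.0 [0.0081, -0.012, 0.0049]
718.0 [0.0195, -0.0215, 0.0087]
734.0 [0.0332, -0.0278, 0.0112]
750.0 [0.0483, -0.0302, 0.0122]
766.0 [0.0636, -0.0287, 0.0116]
-- 766.0
782.0 [0.0142, 0.0053, -0.0021]
798.0 [0.0263, 0.0141, -0.0057]
814.0 [0.0353, 0.0255, -0.0103]
830.0 [0.0405, 0.0389, -0.0157]
846.0 [0.0416, 0.053, -0.0214]
-- 846.0
862.0 [-0.0032, 0.0139, -0.0056]
878.0 [-0.0104, 0.0264, -0.0107]
894.0 [-0.021, 0.0366, -0.0148]
910.0 [-0.0343, 0.0437, -0.0177]
926.0 [-0.0491, 0.0472, -0.0191]
-- 926.0
942.0 [-0.0153, -0.0005, 0.0002]
958.0 [-0.0299, -0.0049, 0.002]
974.0 [-0.0426, -0.0128, 0.0052]
990.0 [-0.0524, -0.0237, 0.0096]
1006.0 [-0.0586, -0.0367, 0.0148]
```

{"name": "send_rows", "arguments": {"steps": [[[-0.0114,-0.0095,0.0038],[0,0,0],0.01],[[-0.0195,-0.0215,0.0087],[0,0,0],0.01],[[-0.0237,-0.0352,0.0142],[0,0,0],0.01],[[-0.0237,-0.0494,0.02],[0,0,0],0.01],[[-0.0195,-0.063,0.0255],[0,0,0],0.01]]}}

```text
time_s: 14.65
tool_pos: [0.5034, -0.0094, 0.0696]
tool_rot: [168.0, -19.1, 60.2]
force: [2.4, -7.5, 6.4]
grip_width: 0.0228
```

{"name": "send_rows", "arguments": {"steps": [[[0.0081,-0.012,0.0049],[0,0,0],0.01],[[0.0195,-0.0215,0.0087],[0,0,0],0.01],[[0.0332,-0.0278,0.0112],[0,0,0],0.01],[[0.0483,-0.0302,0.0122],[0,0,0],0.01],[[0.0636,-0.0287,0.0116],[0,0,0],0.01]]}}

```text
time_s: 15.07
tool_pos: [0.5077, 0.0621, 0.0702]
tool_rot: [168.7, -18.8, 60.2]
force: [-5.5, -9.9, 2.8]
grip_width: 0.0235
```

```bash
cat > fl.py <<'E'
import sys,cv2
from cell import env
c=env.read_camera('scene');cv2.imwrite(sys.argv[1],cv2.resize(c['pixels'][170:300,270:370,::-1],None,fx=4,fy=4))
E
python3 cs.py 766 16 0; python3 fl.py pics/f1.png
```

```text
t 15.07 F [-5.5 -9.9  2.8] drag 9.1 w 0.0235 q [-23.  -4.  19. 130. -13.  35.  64.]
along axis 0.0482 radius 0.0551 th 41.4
```

View pics/f1.png

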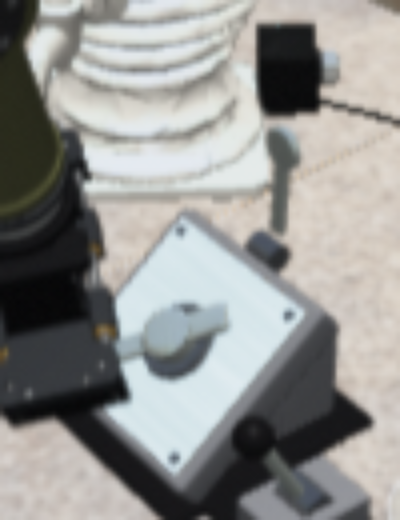

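Flag still up (283,150), drag 9 N at about 1.57 turns. On with one call at a time.

{"name": "send_rows", "arguments": {"steps": [[[0.0142,0.0053,-0.0021],[0,0,0],0.01],[[0.0263,0.0141,-0.0057],[0,0,0],0.01],[[0.0353,0.0255,-0.0103],[0,0,0],0.01],[[0.0405,0.0389,-0.0157],[0,0,0],0.01],[[0.0416,0.053,-0.0214],[0,0,0],0.01]]}}

```text
time_s: 15.53
tool_pos: [0.5621, 0.0706, 0.1123]
tool_rot: [169.1, -18.9, 60.5]
force: [-2.6, 9.5, -7.3]
grip_width: 0.0231
```

```bash
python3 cs.py 846 16 0; python3 fl.py pics/f2.png
```

```text
t 15.53 F [-2.6  9.5 -7.3] drag 10.7 w 0.0231 q [-23.  -0.  19. 121. -14.  40.  64.]
along axis 0.0482 radius 0.0551 th 119.5
```

View pics/f2.png

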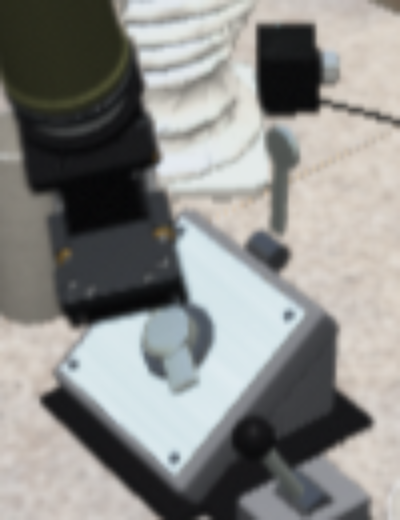

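Flag still up, drag 10.7 N.

{"name": "send_rows", "arguments": {"steps": [[[-0.0032,0.0139,-0.0056],[0,0,0],0.01],[[-0.0104,0.0264,-0.0107],[0,0,0],0.01],[[-0.021,0.0366,-0.0148],[0,0,0],0.01],[[-0.0343,0.0437,-0.0177],[0,0,0],0.01],[[-0.0491,0.0472,-0.0191],[0,0,0],0.01]]}}

```text
time_s: 16.0
tool_pos: [0.5752, -0.0041, 0.1256]
tool_rot: [168.5, -19.0, 60.3]
force: [-1.0, 2.1, -4.2]
grip_width: 0.0231
```

```bash
python3 cs.py 926 16 0; python3 fl.py pics/f3.png
```

```text
t 16.0 F [-1.   2.1 -4.2] drag 0.2 w 0.0231 q [-18.   0.  24. 119. -18.  44.  75.]
along axis 0.048 radius 0.0552 th 207.8
```

View pics/f3.png

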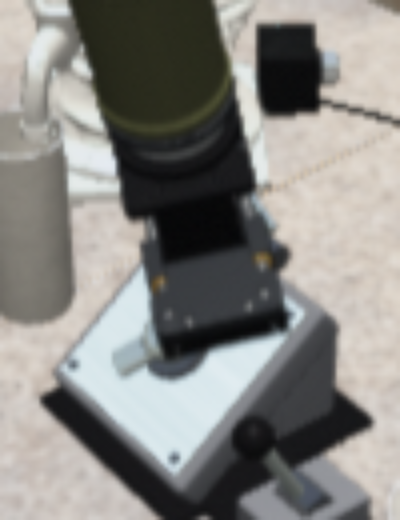

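Drag fell to about 0; the flag's disc no longer stands at (283,150). Hold and look again.

{"name": "send_rows", "arguments": {"steps": [[[-0.004,-0.0005,0],[0,0,0],0.01],[[-0.008,-0.001,0],[0,0,0],0.01],[[-0.008,-0.001,0],[0,0,0],0.01],[[-0.008,-0.001,0],[0,0,0],0.01],[[-0.008,-0.001,0],[0,0,0],0.01]]}}

```text
time_s: 16.47
tool_pos: [0.5721, -0.0091, 0.1236]
tool_rot: [168.3, -19.1, 60.4]
force: [5.4, -0.8, -4.5]
grip_width: 0.0229
```

```bash
python3 cs.py 926 16 0; python3 - <<'E'
import cv2
from cell import env
c=env.read_camera('scene');cv2.imwrite('pics/f4.png',cv2.resize(c['pixels'][170:300,270:370,::-1],None,fx=4,fy=4))
c=env.read_camera('top');cv2.imwrite('pics/f4t.png',cv2.resize(c['pixels'][170:320,220:420,::-1],None,fx=4,fy=4))
E
```

```text
t 16.47 F [ 5.4 -0.8 -4.5] drag 0.5 w 0.0229 q [-18.   0.  24. 119. -18.  43.  76.]
along axis 0.0482 radius 0.0549 th 214.2
```

View pics/f4.png

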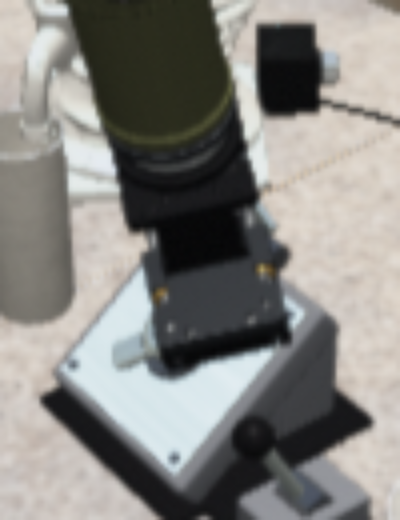

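View pics/f4t.png

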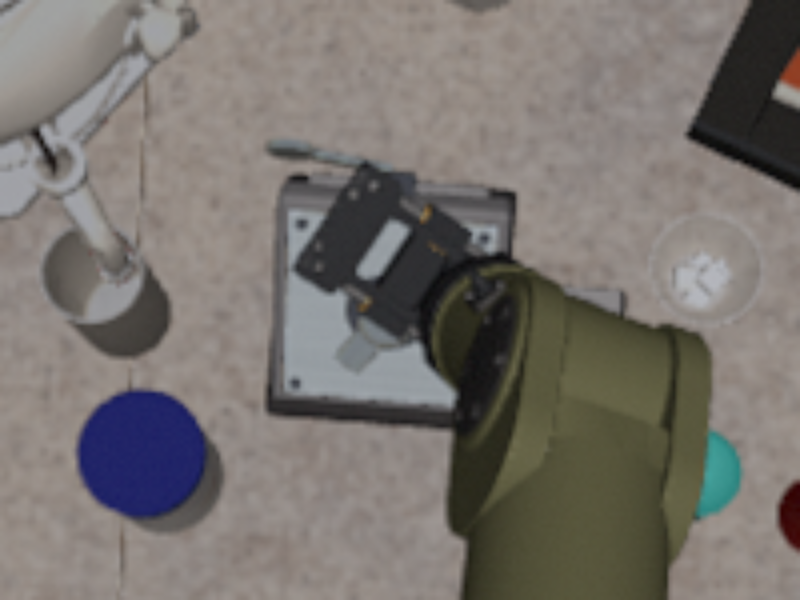

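The flag lies over to the left (top crop 285,150). Release the knob and retreat.

{"name": "send_rows", "arguments": {"steps": [[[0,0,0],[0,0,0],0.055],[[0,0,0],[0,0,0],0.055],[[0,0,0],[0,0,0],0.055],[[0,0,0],[0,0,0],0.055],[[0,0,0],[0,0,0],0.055]]}}

```text
time_s: 16.98
tool_pos: [0.5709, -0.0083, 0.1233]
tool_rot: [168.5, -19.1, 60.4]
force: [-0.1, -0.9, 0.1]
grip_width: 0.0485
```

{"name": "send_rows", "arguments": {"steps": [[[0,0,0],[0,0,0],0.055],[[0,0,0],[0,0,0],0.055],[[0,0,0],[0,0,0],0.055],[[0,0,-0.01],[0,0,0],0.055],[[0,0,-0.02],[0,0,0],0.055]]}}

```text
time_s: 17.4
tool_pos: [0.5638, -0.0125, 0.1418]
tool_rot: [168.6, -19.0, 60.3]
force: [-0.4, 1.2, -0.1]
grip_width: 0.0549
```

{"name": "send_rows", "arguments": {"steps": [[[0,0,-0.02],[0,0,0],0.055],[[0,0,-0.04],[0,0,0],0.055],[[0,0,-0.06],[0,0,0],0.055],[[0,0,-0.07],[0,0,0],0.055],[[0,0,-0.07],[0,0,0],0.055]]}}

```text
time_s: 17.82
tool_pos: [0.5425, -0.0259, 0.2104]
tool_rot: [168.2, -19.3, 60.4]
force: [0.2, -0.1, -1.0]
grip_width: 0.0554
```

```bash
python3 plan.py; python3 - <<'E'
import cv2
from cell import env
c=env.read_camera('wrist');cv2.imwrite('pics/w11.png',c['pixels'][:,:,::-1]);print({k:v for k,v in c.items() if k!='pixels'})
E
```

```text
t 17.82 pos [ 0.5425 -0.0259  0.2104] rot [168.2  -19.25  60.38] F [ 0.2 -0.1 -1. ] w 0.0554
q [-16.7  -9.1  23.4 116.5 -11.3  53.8  70.7]
{'fx': 371.64829954431775, 'fy': 371.64829954431775, 'cx': 323.8373224948153, 'cy': 232.89120816642708, 'position': array([ 0.42292761, -0.01288364,  0.34513909]), 'rotation': array([-28.45260834, -19.23230327,  60.4244065 ])}
```

View pics/w11.png

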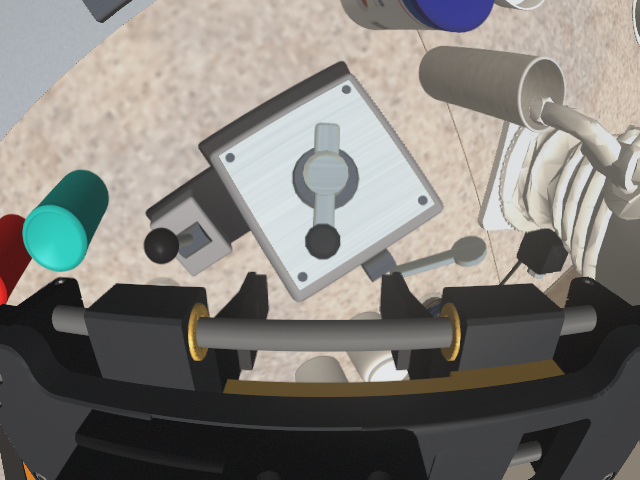

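```bash
python3 - <<'E'
from kin import *
for al in (-.5,0,.5): print(body(X,Y,W,np.array([0,-.13,.032])+.085*np.array([np.sin(al),0,np.cos(al)])).round(4))
E
python3 plan.py .472,-.1086,.21,180,0,86.7
```

```text
[ 0.5134 -0.1086  0.1066]
[ 0.5541 -0.111   0.117 ]
[ 0.5947 -0.1133  0.1066]
t 17.87 pos [ 0.5419 -0.0253  0.2084] rot [168.34 -19.17  60.38] F [-0.2 -0.8 -0.4] w 0.055
q [-16.7  -8.9  23.4 116.6 -11.4  53.7  70.7]
.472,-.1086,.21,180,0,86.7 -> [-0.1005, -0.0118, -0.0398] [0.275, -0.282, -0.488]
```

{"name": "send_rows", "arguments": {"steps": [[[-0.018,-0.002,-0.008],[0.05,-0.05,-0.085],0.0],[[-0.036,-0.004,-0.016],[0.1,-0.1,-0.17],0.0],[[-0.055,-0.006,-0.023],[0.145,-0.15,-0.26],0.0],[[-0.073,-0.009,-0.03],[0.19,-0.2,-0.34],0.0],[[-0.09,-0.0105,-0.036],[0.235,-0.245,-0.42],0.0]]}}

```text
time_s: 18.28
tool_pos: [0.4777, -0.1002, 0.2076]
tool_rot: [178.2, -2.0, 83.1]
force: [0.3, 0.7, 0.1]
grip_width: 0.0294
```

```bash
python3 plan.py .472,-.1086,.21,180,0,86.7
```

```text
t 18.28 pos [ 0.4777 -0.1002  0.2076] rot [178.24  -1.95  83.07] F [0.3 0.7 0.1] w 0.0294
q [-16.5  -3.2  26.  108.7  -0.7  72.4  92.8]
.472,-.1086,.21,180,0,86.7 -> [-0.0089, -0.0046, -0.0028] [0.032, -0.033, -0.064]
```

{"name": "send_rows", "arguments": {"steps": [[[-0.009,-0.0046,0.0],[0.032,-0.033,-0.064],0.0],[[-0.009,-0.0046,0],[0.032,-0.033,-0.064],0.0],[[-0.009,-0.0046,0],[0.032,-0.033,-0.064],0.0],[[-0.009,-0.0046,0],[0.032,-0.033,-0.064],0.0],[[-0.009,-0.0046,0],[0.032,-0.033,-0.064],0.0]]}}

```text
time_s: 18.7
tool_pos: [0.4728, -0.1075, 0.2076]
tool_rot: [179.8, -0.2, 86.4]
force: [-0.2, 0.5, 0.6]
grip_width: 0.0022
```

```bash
python3 plan.py .472,-.1086,.098,180,0,86.7
```

```text
t 18.7 pos [ 0.4728 -0.1075  0.2076] rot [179.78  -0.18  86.45] F [-0.2  0.5  0.6] w 0.0022
q [-16.6  -2.4  26.  108.    0.9  73.9  95.5]
.472,-.1086,.098,180,0,86.7 -> [-0.0015, -0.0011, 0.1096] [0.004, -0.003, -0.004]
```

{"name": "send_rows", "arguments": {"steps": [[[-0.001,-0.001,0.03],[0.003,-0.003,-0.004],0.0],[[-0.001,-0.001,0.06],[0.003,-0.003,-0.004],0.0],[[-0.001,-0.001,0.09],[0.003,-0.003,-0.004],0.0],[[-0.001,-0.001,0.11],[0.003,-0.003,-0.004],0.0],[[-0.001,-0.001,0.11],[0.003,-0.003,-0.004],0.0]]}}

```text
time_s: 19.12
tool_pos: [0.4687, -0.1079, 0.094]
tool_rot: [-179.6, 0.0, 86.7]
force: [-0.4, 0.3, 0.1]
grip_width: 0.0004
```

```bash
python3 plan.py .485,-.1086,.098,180,0,86.7 .53,-.111,.1,180,0,86.7 .574,-.1133,.098,180,0,86.7; python3 - <<'E'
import cv2
from cell import env
c=env.read_camera('scene');cv2.imwrite('pics/s12.png',cv2.resize(c['pixels'][150:350,240:440,::-1],None,fx=3,fy=3))
E
```

```text
t 19.12 pos [ 0.4687 -0.1079  0.094 ] rot [-1.7962e+02  1.0000e-02  8.6680e+01] F [-0.4  0.3  0.1] w 0.0004
q [-15.9   4.1  26.7 116.   -2.1  60.7  98.5]
.485,-.1086,.098,180,0,86.7 -> [0.0002, 0.0162, -0.0041] [-0.007, 0.0, -0.0]
.53,-.111,.1,180,0,86.7 -> [0.0005, 0.0613, -0.0064] [-0.007, 0.0, -0.0]
.574,-.1133,.098,180,0,86.7 -> [0.0007, 0.1054, -0.0047] [-0.007, 0.0, -0.0]
```

View pics/s12.png

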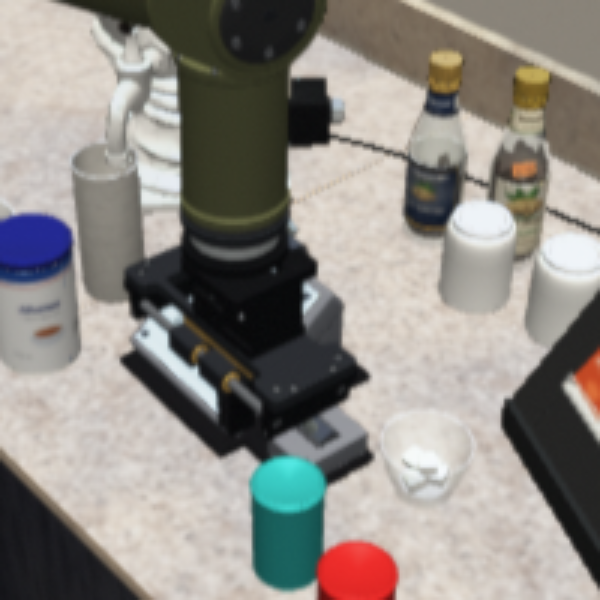

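{"name": "send_rows", "arguments": {"steps": [[[0,0.012,0],[0,0,0],0.0],[[0,0.024,0],[0,0,0],0.0],[[0,0.036,0],[0,0,0],0.0],[[0,0.048,0],[0,0,0],0.0],[[0,0.06,0],[0,0,0],0.0]]}}

```text
time_s: 19.58
tool_pos: [0.534, -0.1119, 0.1004]
tool_rot: [179.8, -0.0, 86.7]
force: [-0.5, 0.6, 0.7]
grip_width: 0.0006
```

{"name": "send_rows", "arguments": {"steps": [[[0,0.008,0],[0,0,0],0.0],[[0,0.016,0],[0,0,0],0.0],[[0,0.024,0],[0,0,0],0.0],[[0,0.03,0],[0,0,0],0.0],[[0,0.036,0],[0,0,0],0.0]]}}

```text
time_s: 20.0
tool_pos: [0.5684, -0.1141, 0.0981]
tool_rot: [180.0, 0.0, 86.7]
force: [-1.3, 0.9, -1.1]
grip_width: 0.0004
```

```bash
python3 plan.py .574,-.1133,.098,180,0,86.7; python3 - <<'E'
import cv2
from cell import env
c=env.read_camera('scene');cv2.imwrite('pics/s13.png',cv2.resize(c['pixels'][150:350,240:440,::-1],None,fx=3,fy=3))
c=env.read_camera('wrist');cv2.imwrite('pics/w13.png',c['pixels'][:,:,::-1])
E
```

```text
t 20.0 pos [ 0.5684 -0.1141  0.0981] rot [1.7998e+02 3.0000e-02 8.6720e+01] F [-1.3  0.9 -1.1] w 0.0004
q [-14.   16.1  26.5 102.8  -8.   62.9 101.9]
.574,-.1133,.098,180,0,86.7 -> [0.0012, 0.0056, 0.0001] [0.0, 0.0, 0.0]
```

View pics/s13.png

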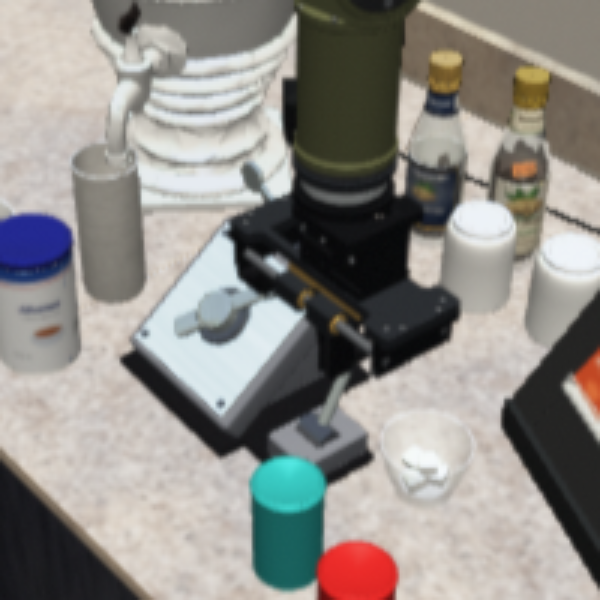

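View pics/w13.png

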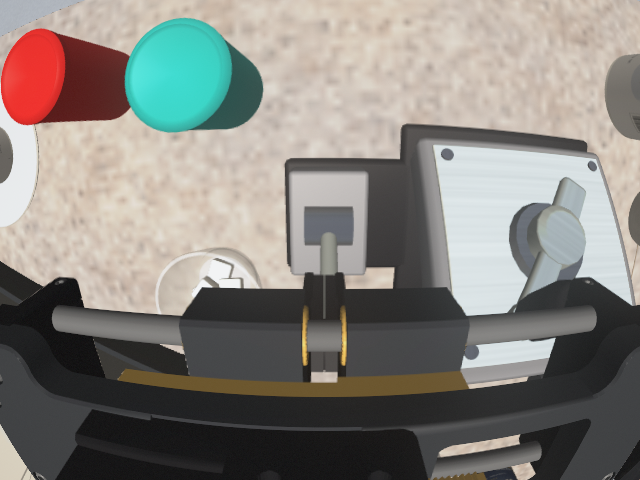

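Lever (334,400) is leaning away; pushing on in small steps to the stop.

{"name": "send_rows", "arguments": {"steps": [[[0,0.002,0],[0,0,0],0.0],[[0,0.004,0],[0,0,0],0.0],[[0,0.006,0],[0,0,0],0.0],[[0,0.006,0],[0,0,0],0.0],[[0,0.006,0],[0,0,0],0.0]]}}

```text
time_s: 20.52
tool_pos: [0.5713, -0.1145, 0.0977]
tool_rot: [-179.7, -0.0, 86.7]
force: [-8.3, 0.4, 3.6]
grip_width: 0.001
```

{"name": "send_rows", "arguments": {"steps": [[[0,0.002,0],[0,0,0],0.0],[[0,0.004,0],[0,0,0],0.0],[[0,0.004,0],[0,0,0],0.0],[[0,0.004,0],[0,0,0],0.0],[[0,0.004,0],[0,0,0],0.0]]}}

```text
time_s: 20.93
tool_pos: [0.5718, -0.1146, 0.0975]
tool_rot: [-179.3, -0.1, 86.7]
force: [-15.7, 1.7, 11.3]
grip_width: 0.0004
```

Hard stop reached (16 N, TCP where the geometry predicts). Back off and lift clear.

{"name": "send_rows", "arguments": {"steps": [[[0,-0.01,0],[0,0,0],0.0],[[0,-0.025,0],[0,0,0],0.0],[[0,-0.045,0],[0,0,0],0.0],[[0,-0.06,-0.02],[0,0,0],0.0],[[0,-0.07,-0.05],[0,0,0],0.0]]}}

```text
time_s: 21.35
tool_pos: [0.5047, -0.1104, 0.1459]
tool_rot: [-179.7, 0.0, 86.7]
force: [0.6, -0.8, 1.3]
grip_width: 0.0005
```

{"name": "send_rows", "arguments": {"steps": [[[0,-0.01,-0.03],[0,0,0],0.0],[[0,-0.015,-0.06],[0,0,0],0.0],[[0,-0.02,-0.09],[0,0,0],0.0],[[0,-0.02,-0.1],[0,0,0],0.0],[[0,-0.02,-0.1],[0,0,0],0.0]]}}

```text
time_s: 21.77
tool_pos: [0.4902, -0.1099, 0.2515]
tool_rot: [179.5, -0.0, 86.7]
force: [-1.0, -0.8, -0.1]
grip_width: 0.0001
```

{"name": "send_rows", "arguments": {"steps": [[[0,0,0],[0,0,0],0.0],[[0,0,0],[0,0,0],0.0],[[0,0,0],[0,0,0],0.0],[[0,0,0],[0,0,0],0.0],[[0,0,0],[0,0,0],0.0]]}}

```text
time_s: 22.18
tool_pos: [0.4878, -0.1094, 0.2469]
tool_rot: [-179.9, 0.1, 86.7]
force: [0.1, -0.3, 0.4]
grip_width: 0.0004
```

```bash
python3 plan.py; python3 - <<'E'
import cv2
from cell import env
c=env.read_camera('scene');cv2.imwrite('pics/s14.png',c['pixels'][:,:,::-1]);cv2.imwrite('pics/s14c.png',cv2.resize(c['pixels'][200:320,240:440,::-1],None,fx=4,fy=4))
c=env.read_camera('top');cv2.imwrite('pics/t14.png',c['pixels'][:,:,::-1])
c=env.read_camera('wrist');cv2.imwrite('pics/w14.png',c['pixels'][:,:,::-1]);print(c['position'],c['rotation'])
E
```

```text
t 22.18 pos [ 0.4878 -0.1094  0.2469] rot [-1.7993e+02  5.0000e-02  8.6720e+01] F [ 0.1 -0.3  0.4] w 0.0004
q [-17.3  -1.4  26.6 102.7   0.7  78.7  95.8]
[ 0.40889011 -0.105532    0.40971872] [-1.66334177e+01  5.67621375e-02  8.67691721e+01]
```

View pics/s14.png

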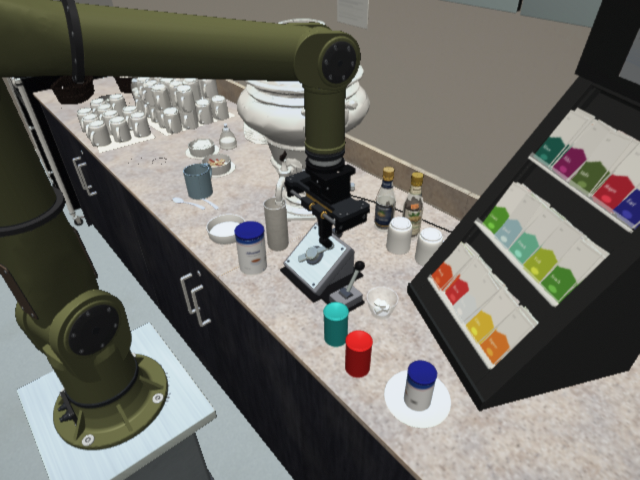

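View pics/w14.png

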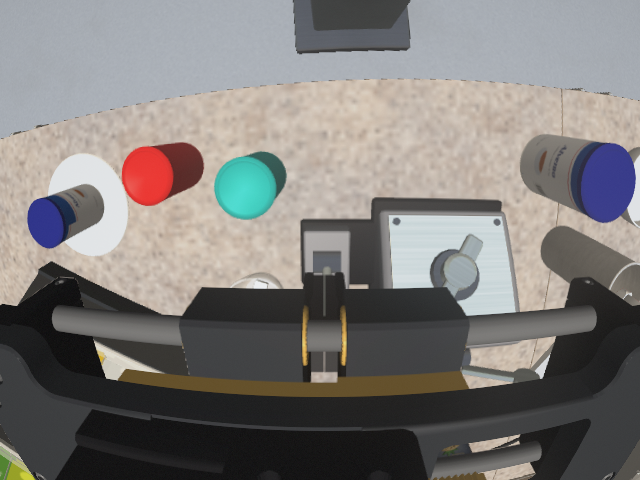

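View pics/t14.png

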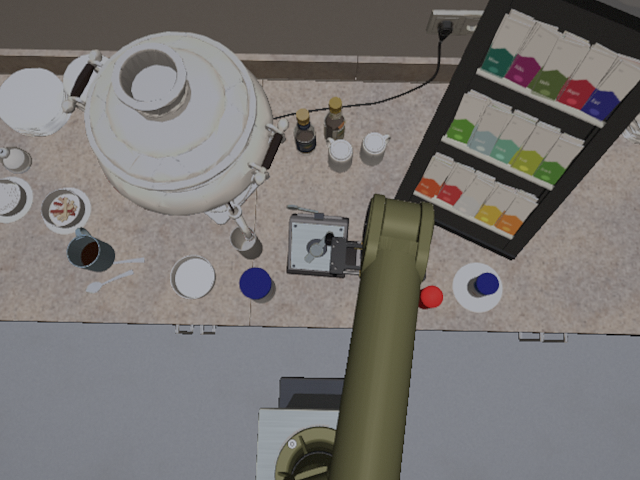

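```bash
python3 - <<'E'
from kin import *
for al in (.3,.4,.5): print(al,proj('scene',body(X,Y,W,np.array([0,-.13,.032])+.085*np.array([np.sin(al),0,np.cos(al)]))).round(1))
print('tin lid predicted at saucer centre',proj('scene',[.473,-.413,.1]).round(1),proj('top',[.473,-.413,.1]).round(1))
im=cv2.imread('pics/s14.png');t=cv2.imread('pics/t14.png')
def cen(im,x0,x1,y0,y1):
    h=cv2.cvtColor(im[y0:y1,x0:x1],cv2.COLOR_BGR2HSV); m=(h[...,0]>110)&(h[...,0]<130)&(h[...,1]>180); ys,xs=np.nonzero(m);return xs.mean()+x0,ys.mean()+y0,len(xs),xs.min()+x0,xs.max()+x0,ys.min()+y0,ys.max()+y0
print(cen(im,400,445,350,400),cen(t,460,510,265,310))
E
```

```text
0.3 [[354.4 265.3]]
0.4 [[356.9 264.9]]
0.5 [[359.2 264.9]]
tin lid predicted at saucer centre [[421.8 370.6]] [[488.3 283.2]]
(np.float64(421.6505376344086), np.float64(373.85483870967744), 558, np.int64(408), np.int64(435), np.int64(361), np.int64(387)) (np.float64(489.76666666666665), np.float64(281.78333333333336), 60, np.int64(476), np.int64(498), np.int64(273), np.int64(293))
```

View pics/s14c.png

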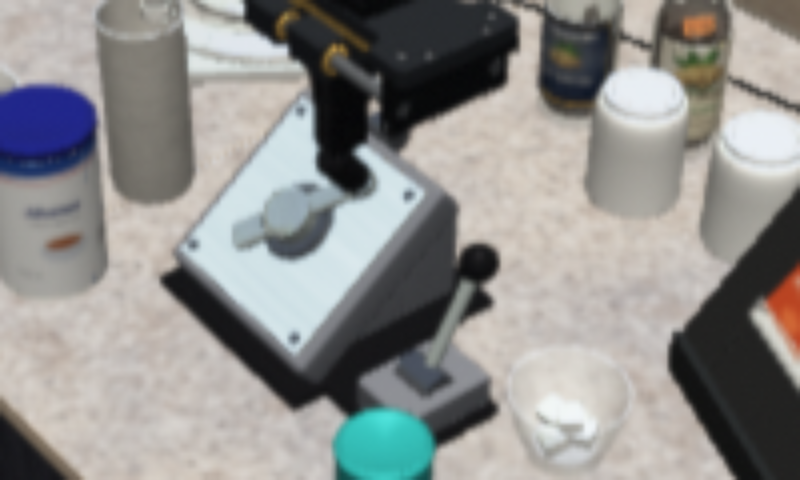

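The ball is at scene (359.7, 265.5), and the fully-over position predicts (359.2, 264.9). The tin lid matches the saucer's centre, and the flag is down. Handing in.

```bash
python3 -c "
from cell import env
print(env.sign_off())"
```

```text
the job is handed in; nothing more can be done
None
```

The job was done in the order asked and handed in at about 22 s, with the gripper touching nothing.

- **Tin:** I lifted out the smaller blue-lid tin and stood it upright in the middle of the saucer. In the last pictures its lid is within about 2 mm of the saucer's centre in the top view. In the scene view it is 3 px off in row, most of which is the visible lid side.
- **Crank:** I gripped it by the knob and wound it clockwise for about 2 turns. Drag was 8.5–11 N, then fell to under 1 N between about 1.8 and 2.0 turns, and I stopped there. The top and wrist pictures show the flag fallen over to the left.
- **Lock lever:** I pushed it to its hard stop, at about 16 N. After backing off, its ball was within 1 px of the predicted fully-over position.
- **Other things on the counter:** they look unmoved in the last pictures, though the turquoise tin and the cube bowl were partly hidden by the arm in the top view.

**Less certain points:**
- While tilting the tool before the knob grasp, joint 2 came to its lower limit (reading −17.23 to −17.3°, limit −17.29°), with a brief 22 N force reading. That settled at once, and pictures showed no contact.
- Scene and top camera positions disagreed by 2–6 mm, so I refined them with wrist camera views.

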